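# Stack a keyed micro-instrument container

### The job

Put the little metal instrument container together on its base box, where the base stands: the plain tray, then the tray with the lengthwise divider, then the lid with the grip bar, each turned so that all its lugs drop into the notches below and it sits flush on the rim. Every piece fits only the one meant for it and only one way round, wide key over wide key, so all the card holders end up on the same side. Leave the other things on the table where they are.

Things in the scene. Friction and masses are not known exactly. Their poses are not given: they have to be found in the camera images.
- base_box: Open metal box fixed to the table, 80 x 50 x 30 mm (x, y, z), walls 5 mm; a card-holder plate 2.5 mm proud outside its +x end. Four rim notches 6 mm deep, 3 mm wider than the lugs they take: 27 mm wide mid +x end, 13 mm mid -x end, 15 mm in each long wall centred at x = +18 mm. Origin: centre of underside, 1.5 mm above the table (as thick as the paper mat), z up.
- plain_tray: Loose open tray, no divider, 80 x 50 mm outline and card holder (+x end) as base; lugs z 0-5, body 5-37 mm. Lugs 4 mm thick under the walls: 24 mm wide mid +x end, 10 mm mid -x end, 12 mm under each long wall at x = +18. Rim notches as base but side ones at x = 0. Grip over the 50 mm. Origin: centre, at the lugs' feet. Seated: 25 mm above base's origin, axes parallel. 0.12 kg.
- divided_tray: Loose open tray with a low divider along its length; outline, card holder, end lugs and end notches as plain_tray; lugs z 0-5, body 5-31 mm; side lugs at x = 0, side notches at x = -18 mm. Grip over the 50 mm. Origin: centre, at the lugs' feet. Seated: 32 mm above plain_tray's origin, axes parallel. About 0.11 kg.
- lid: Loose flat lid, outline, card holder (+x end, here a 7 mm high plate) and end lugs as plain_tray; lugs z 0-5, plate 5-12 mm, central grip bar 48 mm long (x), 12 mm thick (y), z 12-44 mm: grip it there. Side lugs at x = -18 mm. Origin: centre, at the lugs' feet. Seated: 26 mm above divided_tray's origin, axes parallel. About 0.12 kg.
- guard_box: Bystander: blue box, 40 x 60 x 26 mm (x, y, z), origin at the centre of its underside. Leave it.
- bowl: Bystander: small steel bowl upside down, 81 mm across, 30 mm high, origin at the centre of its underside. Leave it.
- marker_a: Bystander: dark marker pen lying along its y axis, 12 x 134 x 14 mm, origin under its centre. Leave it.
- marker_b: Bystander: red marker pen lying along its y axis, 12 x 134 x 14 mm, origin under its centre. Leave it.
- tape_roll: Bystander: roll of tape lying flat, 99 mm across, 24 mm high, origin at the centre of its underside. Leave it. Fixed equipment behind the work: a printer 0.22 m high (front at x = 0.69 m, y -0.25 to 0.09), a monitor (from x = 0.68, y below -0.25, 0.18 m up); beside it a vice 78 mm high at (0.50, -0.02), reaching to y = -0.12.

How it is judged:
By the outcome, as a careful person would: the job done as asked, in the order asked, and still so for the second after the job is handed in, with the robot touching nothing.
It also fails if it takes over 70 s, if anything falls off the work surface, if the arm or the gripper's body presses on something with over 40 N, if the wrist force passes 120 N, or if a joint passes its speed limit or range.

### The arm

A 7-joint arm with a two-finger parallel gripper is mounted at the origin on a cart in front of the work surface, level with it; the furniture and walls round the work are solid. World frame = base frame: x ahead of the robot, y to its left, z up, the work surface at z = 0. Lengths are in m, angles in rad, forces in N, time in s.
With the tool pointing down it reaches from about 0.425 to 0.925 m from the base axis. Payload 6.8 kg.
Tool frame: the origin (TCP) lies between the finger pads; the fingertips stand finger_overhang ahead of it and the grasp point (between the pads) lies 6 mm ahead of it (finger_overhang is the distance from the TCP to the fingertips, in m); z points along the fingers, y is the line along which they close (so a half turn about z gives the same grasp; the last joint's range is limited). The gripper opens to 85 mm and grips with 20 to 120 N. Pads are 22 mm wide; open, the fingers measure 114 mm over their backs; the gripper's body (76 mm by 85 mm) begins 54 mm behind the grasp point. The pads swing forward as they close: fully open they stand 13 mm farther back than shut.
Start: joints at [-1.353, 0.477, 0.022, 1.555, -0.011, 1.109, -0.083], TCP at [0.216, 0.64, 0.256] pointing down, gripper open.
Joint ranges: [-2.96, 2.96], [-0.34, 2.1], [-1.41, 1.46], [0.24, 2.44], [-1.37, 4.51], [0.17, 1.92], [-2.96, 2.96]. Speed limits (rad/s): [2.39, 2.39, 3.14, 3.14, 3.14, 3.14, 3.14].

### API

Orientations are given as a unit quaternion [w, x, y, z].
In Python, from station import * gives the robot as it stands.
- The arm moves only by the tool drive_tool, never from a script. Its argument "increments" is a list of rows, each an object of numbers: "claw": the finger opening in m, from 0 to 0.0854; "dx", "dy", "dz": the shift along the tool's x, y, z in m; "wx", "wy", "wz": the turn, a rotation vector about the tool's x, y, z in degrees. A call has 1 to 20 rows; each row shifts and turns the commanded pose from where the row before left it, along the tool's axes as they then stand; what a row does not reach is not made up. A row lasts 1/8 s, in which the tool goes at most 62.5 mm and 10.7 degrees, less where a joint would pass 70% of its speed; a pose out of reach is approached as far as the arm can. A call with a gripper value outside its range is refused whole. The fingers move at their own pace and stop on an object; "newtons" is the grip in N (left out, the last holds). Time passes only in rows, so rows that do not move let the fingers close. It gives the time, the measured TCP pose, the force, the opening and the grip force at its end, in the units of the state.
- get_obs(): the state, without advancing time (a new reading comes with each control period).
- read_camera(name): name is "scene" or "top" or "wrist"; returns (picture, depth): 480x640x3 uint8, red, green, blue; 480x640 float32, m along the optical axis (not along the pixel's ray), 0 where there is no reading.
- calibration(name): a dict with "intrinsics" (3x3 intrinsics, pixels), "R" (3x3) and "t" (3): a world point X has camera coordinates R X + t; the wrist camera has in their place "mount" (4x4, takes a point from camera to tool coordinates, whose origin is the TCP and whose axes are the flange's). Camera axes: x right, y down, z forward; pixel columns grow to the right and rows downward; lengths in m; the calibration is good to about 2 mm. A picture is of the moment at which its call begins: read the wrist's pose just before it. calibration takes no time and is no camera call.
- hand_in(): hands the job in; it is judged then, once.
The state is a dict: "t": time; "q": joint angles; "joint_vel": joint speeds; "joint_torque": joint torques, N m; "eef_pos": TCP position; "tool_rot": TCP orientation; "contact_force": force on the tool from outside, world axes, zero at the start; "torque": the same for the moment, N m; "gripper_width": opening from 0.0 (shut) to 1.0 (fully open); "grasp_force": force on a finger pad.
Only numpy, scipy, OpenCV 4.12 (cv2) and the standard library are available. Lean on these libraries where they do the work, as an engineer would, in place of code of your own. Each camera call takes 0.05 s, during which the arm holds its last target. There are 200 camera calls.

## Working session

There is one attempt and no reset: what is moved stays moved. The work goes in short steps, Python scripts to look and compute and a tool call to move; the robot and the scene stay as the last step left them, time stands still between calls to the robot, and variables do not carry over. Pictures are saved under pics/ and viewed, at most 12 in all, crops included, and the job is handed in when it is done.

Besides the shell and the picture viewer there is one more tool, called after "Call:" as a command line: name --argument value ..., lists and objects as JSON in quotes. drive_tool: Moves the arm, as the interface text tells. Its arguments: {"type":"object","properties":{"increments":{"type":"array","items":{"type":"object","properties":{"claw":{"type":"number"},"dx":{"type":"number"},"dy":{"type":"number"},"dz":{"type":"number"},"wx":{"type":"number"},"wy":{"type":"number"},"wz":{"type":"number"}}}},"newtons":{"type":"number"}},"required":["increments"]}

```bash
mkdir -p pics; ls; python3 - <<'E'
from station import *
import cv2,numpy as np
o=get_obs(); print(o)
for n in ["top","scene"]:
    p,d=read_camera(n); np.savez(f"pics/{n}0.npz",p=p,d=d); cv2.imwrite(f"pics/{n}0.png",p[:,:,::-1])
    c=calibration(n); print(n,c)
print(calibration("wrist"))
E
```

```text
pics
{'t': 0.0, 'q': array([-1.35310041,  0.47776792,  0.02235699,  1.55645794, -0.0114914 ,
        1.10929759, -0.0830652 ]), 'joint_vel': array([ 6.31065769e-04,  5.31001414e-04, -6.72183407e-05,  1.10077904e-03,
       -1.35357956e-03,  2.49690482e-04,  3.07283498e-05]), 'joint_torque': array([ 4.74536421e-06, -5.96433413e+01,  1.60779387e+00, -2.81204242e+01,
        1.24213859e-02,  9.06727393e-03,  2.61746840e-05]), 'eef_pos': array([0.21589035, 0.63896526, 0.25534486]), 'tool_rot': array([-7.23099353e-05,  1.62156292e-01,  9.86764675e-01, -8.98267912e-04]), 'contact_force': array([-0.04081037, -0.83150572,  0.78322959]), 'torque': array([ 0.01128398, -0.05456589,  0.01909079]), 'grasp_force': 0.0, 'gripper_width': 1.0010031946444278}
top {'intrinsics': array([[533.06748303,   0.        , 316.66596243],
       [  0.        , 533.06748303, 243.35849635],
       [  0.        ,   0.        ,   1.        ]]), 'R': array([[ 0.01635132, -0.99963582,  0.02146776],
       [-0.98458249, -0.01983738, -0.17379242],
       [ 0.174155  , -0.01829504, -0.98454829]]), 't': array([-0.32526038
[... 230 characters left out ...]
, -0.82690255,  0.00852287],
       [-0.472649  , -0.32981676, -0.81720489],
       [ 0.67855979,  0.45547017, -0.57628425]]), 't': array([-0.5240504 ,  0.15162486,  0.82573075])}
{'intrinsics': array([[432.13154178,   0.        , 320.885041  ],
       [  0.        , 432.13154178, 234.9886977 ],
       [  0.        ,   0.        ,   1.        ]]), 'mount': array([[-7.16997689e-04, -9.44977346e-01, -3.27134990e-01,
         8.46360751e-02],
       [ 9.99998989e-01, -1.07929003e-03,  9.25940889e-04,
         1.30817805e-03],
       [-1.22806670e-03, -3.27133995e-01,  9.44977164e-01,
        -1.17222871e-01],
       [ 0.00000000e+00,  0.00000000e+00,  0.00000000e+00,
         1.00000000e+00]])}
```

View pics/top0.png

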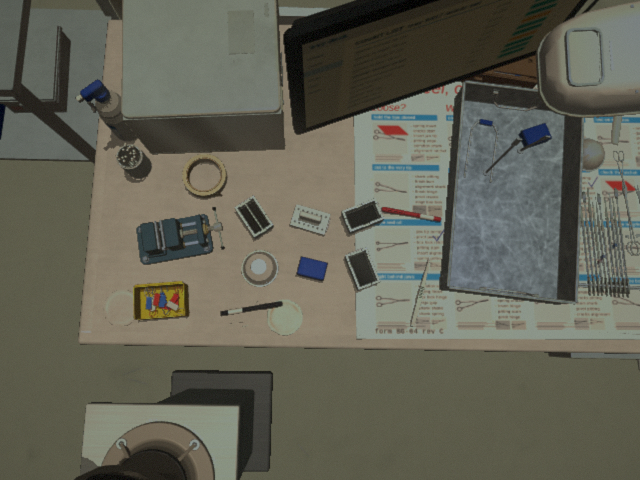

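View pics/scene0.png

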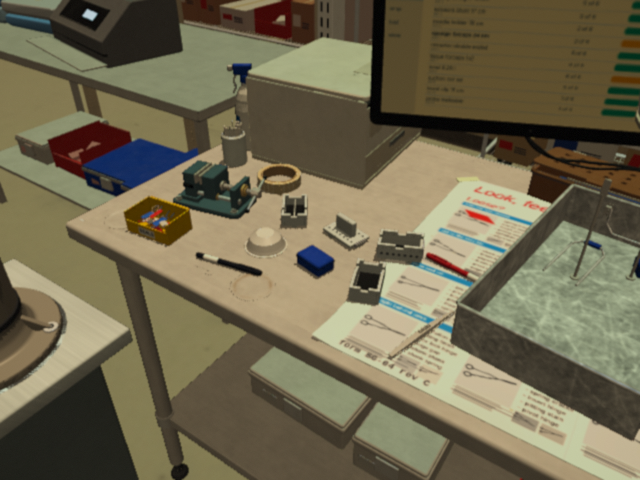

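```bash
python3 -c "
import station
print({k:(v if not callable(v) else '') for k,v in vars(station).items() if not k.startswith('__')}.keys())
print(getattr(station,'finger_overhang',None))"
```

```text
dict_keys(['read_camera', 'calibration', 'hand_in', 'get_obs', 'PlanningError', 'finger_overhang'])
0.025
```

```bash
cat > h.py <<'E'
import numpy as np, cv2
from scipy.spatial.transform import Rotation as Rn
from station import *
def wq(q): return Rn.from_quat([q[1],q[2],q[3],q[0]]).as_matrix()
def cam(n,o=None):
    c=calibration(n); K=c["intrinsics"]
    if n=="wrist":
        T=np.eye(4);T[:3,:3]=wq(o["tool_rot"]);T[:3,3]=o["eef_pos"]
        M=T@c["mount"]; return K,M[:3,:3],M[:3,3]
    return K,c["R"].T,-c["R"].T@c["t"]
def cloud(d,K,R,t):
    v,u=np.mgrid[:d.shape[0],:d.shape[1]]
    P=np.stack([(u-K[0,2])*d/K[0,0],(v-K[1,2])*d/K[1,1],d],-1)
    return P@R.T+t
def plane(uv,z,K,R,t):
    r=R@np.linalg.inv(K)@np.array([uv[0],uv[1],1.]); return t+r*(z-t[2])/r[2]
def proj(X,K,R,t):
    p=K@(R.T@(np.asarray(X)-t)); return p[:2]/p[2]
E
python3 - <<'E'
from h import *
f=np.load("pics/top0.npz");p,d=f["p"],f["d"]
K,R,t=cam("top"); W=cloud(d,K,R,t)
for nm,(u,v) in dict(div=(254,217),lid=(310,219),A=(362,216),B=(362,269),bowl=(260,266),guard=(311,268),tape=(204,176)).items():
    s=(slice(v-26,v+26),slice(u-26,u+26))
    m=(W[s][...,2]>.012)&(W[s][...,2]<.1)
    z=W[s][...,2][m]
    n,l,st,ce=cv2.connectedComponentsWithStats(m.astype(np.uint8))
    k=l[26,26] or 1+np.argmax(st[1:,4])
    mm=l==k; X=W[s][mm]; zt=np.percentile(X[:,2],95)
    r=cv2.minAreaRect(X[X[:,2]>min(zt,.1)-.015][:,:2].astype(np.float32)*1000)
    print(nm,mm.sum(),"z95 %.1f"%(zt*1000),r, "table",np.round(np.percentile(W[s][...,2][W[s][...,2]>-.05],5)*1000,1))
big=cv2.resize(p[170:320,220:420],None,fx=4,fy=4,interpolation=cv2.INTER_CUBIC)
cv2.imwrite("pics/crop0.png",big[:,:,::-1])
E
```

```text
div 411 z95 33.4 ((549.7276000976562, -177.71112060546875), (83.17716979980469, 50.104557037353516), 35.08991622924805) table -3.3
lid 507 z95 45.2 ((548.5615234375, -300.8177795410156), (47.524925231933594, 12.534205436706543), 73.86805725097656) table -3.2
A 476 z95 40.1 ((555.7842407226562, -415.6587219238281), (51.19108581542969, 83.57000732421875), 22.577035903930664) table -2.7
B 376 z95 33.8 ((440.5733642578125, -413.9991760253906), (82.46540832519531, 50.373069763183594), 21.75466537475586) table -2.6
bowl 706 z95 31.8 ((439.33746337890625, -192.3704833984375), (61.2615852355957, 58.58747100830078), 1.6439049243927002) table -3.3
guard 525 z95 29.4 ((438.50091552734375, -307.0821838378906), (59.68041229248047, 40.092838287353516), 77.1286849975586) table -3.6
tape 742 z95 27.8 ((642.336181640625, -64.73674011230469), (96.12993621826172, 95.11316680908203), 3.788633346557617) table -2.9
```

View pics/crop0.png

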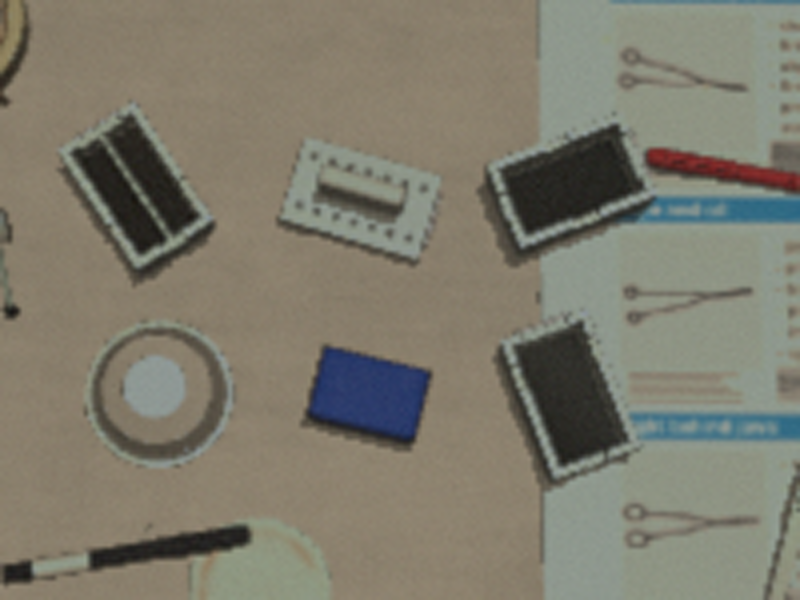

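```bash
cat >> h.py <<'E'
def yaw(o): R=wq(o["tool_rot"]); return np.degrees(np.arctan2(R[1,0],R[0,0]))
def rows(wps,o=None,step=.05,ang=8,start=None):
    """wps: (x,y,z,yaw) ; prints rounded tool-frame rows (tool pointing down)"""
    if start is None:
        o=o or get_obs(); start=np.r_[o["eef_pos"],yaw(o)]
    c=np.array(start,float)
    for w in wps:
        w=np.array(w,float); d=w-c; n=int(max(1,np.ceil(np.linalg.norm(d[:3])/step),np.ceil(abs(d[3])/ang)))
        for i in range(n):
            e=(w-c)/(n-i); a=np.radians(c[3]); X=np.array([np.cos(a),np.sin(a)]);Y=np.array([np.sin(a),-np.cos(a)])
            r=dict(dx=round(float(X@e[:2]),4),dy=round(float(Y@e[:2]),4),dz=round(float(-e[2]),4),wz=round(float(-e[3]),2))
            c[:2]+=r["dx"]*X+r["dy"]*Y; c[2]-=r["dz"]; c[3]-=r["wz"]
            print({k:v for k,v in r.items() if v})
        print("--",np.round(c,4))
E
python3 - <<'E'
from h import *
rows([(.45,.40,.27,130),(.58,.1,.28,90),(.51,-.36,.28,60)])
E
```

```text
{'dx': -0.0426, 'dy': -0.0216, 'dz': -0.0021, 'wz': 4.48}
{'dx': -0.0442, 'dy': -0.0183, 'dz': -0.0021, 'wz': 4.48}
{'dx': -0.0455, 'dy': -0.0147, 'dz': -0.0021, 'wz': 4.47}
{'dx': -0.0465, 'dy': -0.0112, 'dz': -0.0021, 'wz': 4.48}
{'dx': -0.0472, 'dy': -0.0075, 'dz': -0.0021, 'wz': 4.47}
{'dx': -0.0476, 'dy': -0.0038, 'dz': -0.002, 'wz': 4.48}
{'dx': -0.0478, 'dy': -0.0001, 'dz': -0.0021, 'wz': 4.47}
-- [  0.45     0.4      0.27   130.0035]
{'dx': -0.0448, 'dy': -0.0133, 'dz': -0.0014, 'wz': 5.71}
{'dx': -0.0459, 'dy': -0.0088, 'dz': -0.0014, 'wz': 5.72}
{'dx': -0.0465, 'dy': -0.0042, 'dz': -0.0014, 'wz': 5.71}
{'dx': -0.0467, 'dy': 0.0005, 'dz': -0.0014, 'wz': 5.72}
{'dx': -0.0464, 'dy': 0.0051, 'dz': -0.0015, 'wz': 5.71}
{'dx': -0.0457, 'dy': 0.0097, 'dz': -0.0014, 'wz': 5.72}
{'dx': -0.0445, 'dy': 0.0142, 'dz': -0.0015, 'wz': 5.71}
-- [ 0.58    0.1     0.28   90.0035]
{'dx': -0.046, 'dy': -0.007, 'wz': 3.0}
{'dx': -0.0463, 'dy': -0.0046, 'wz': 3.0}
{'dx': -0.0465, 'dy': -0.0022, 'wz': 3.0}
{'dx': -0.0465, 'dy': 0.0003, 'wz': 3.0}
{'dx': -0.0464, 'dy': 0.0027, 'wz': 3.0}
{'dx': -0.0463, 'dy': 0.0051, 'wz': 3.0}
{'dx': -0.0459, 'dy': 0.0076, 'wz': 3.0}
{'dx': -0.0454, 'dy': 0.0099, 'wz': 3.0}
{'dx': -0.0449, 'dy': 0.0123, 'wz': 3.0}
{'dx': -0.0442, 'dy': 0.0147, 'wz': 3.0}
-- [ 0.51   -0.36    0.28   60.0035]
```

Call:
drive_tool --increments '[{"dx": -0.043, "dy": -0.022, "dz": -0.002, "wz": 4.5}, {"dx": -0.044, "dy": -0.018, "dz": -0.002, "wz": 4.5}, {"dx": -0.046, "dy": -0.015, "dz": -0.002, "wz": 4.5}, {"dx": -0.047, "dy": -0.011, "dz": -0.002, "wz": 4.5}, {"dx": -0.047, "dy": -0.008, "dz": -0.002, "wz": 4.5}, {"dx": -0.048, "dy": -0.004, "dz": -0.002, "wz": 4.5}, {"dx": -0.048, "wz": 4.5}, {"dx": -0.045, "dy": -0.013, "dz": -0.002, "wz": 5.7}, {"dx": -0.046, "dy": -0.009, "dz": -0.002, "wz": 5.7}, {"dx": -0.046, "dy": -0.004, "dz": -0.002, "wz": 5.7}, {"dx": -0.047, "wz": 5.7}, {"dx": -0.046, "dy": 0.005, "wz": 5.7}, {"dx": -0.046, "dy": 0.01, "wz": 5.7}, {"dx": -0.045, "dy": 0.014, "wz": 5.7}]'

```text
schema error: expected keys claw, dx, dy, dz, wx, wy, wz
```

Call:
drive_tool --increments '[{"claw": 0.085, "dx": -0.043, "dy": -0.022, "dz": -0.002, "wx": 0, "wy": 0, "wz": 4.5}, {"claw": 0.085, "dx": -0.044, "dy": -0.018, "dz": -0.002, "wx": 0, "wy": 0, "wz": 4.5}, {"claw": 0.085, "dx": -0.046, "dy": -0.015, "dz": -0.002, "wx": 0, "wy": 0, "wz": 4.5}, {"claw": 0.085, "dx": -0.047, "dy": -0.011, "dz": -0.002, "wx": 0, "wy": 0, "wz": 4.5}, {"claw": 0.085, "dx": -0.047, "dy": -0.008, "dz": -0.002, "wx": 0, "wy": 0, "wz": 4.5}, {"claw": 0.085, "dx": -0.048, "dy": -0.004, "dz": -0.002, "wx": 0, "wy": 0, "wz": 4.5}, {"claw": 0.085, "dx": -0.048, "dy": 0, "dz": 0, "wx": 0, "wy": 0, "wz": 4.5}, {"claw": 0.085, "dx": -0.045, "dy": -0.013, "dz": -0.002, "wx": 0, "wy": 0, "wz": 5.7}, {"claw": 0.085, "dx": -0.046, "dy": -0.009, "dz": -0.002, "wx": 0, "wy": 0, "wz": 5.7}, {"claw": 0.085, "dx": -0.046, "dy": -0.004, "dz": -0.002, "wx": 0, "wy": 0, "wz": 5.7}, {"claw": 0.085, "dx": -0.047, "dy": 0, "dz": 0, "wx": 0, "wy": 0, "wz": 5.7}, {"claw": 0.085, "dx": -0.046, "dy": 0.005, "dz": 0, "wx": 0, "wy": 0, "wz": 5.7}, {"claw": 0.085, "dx": -0.046, "dy": 0.01, "dz": 0, "wx": 0, "wy": 0, "wz": 5.7}, {"claw": 0.085, "dx": -0.045, "dy": 0.014, "dz": 0, "wx": 0, "wy": 0, "wz": 5.7}]'

```text
t: 1.85
eef_pos: [0.5802, 0.0965, 0.274]
tool_rot: [-0.0, 0.709, 0.706, -0.0]
contact_force: [0.5, 0.2, 0.3]
gripper_width: 0.99
grasp_force: 0.0
```

```bash
sed -i 's/print({k:v for k,v in r.items() if v})/print(r["dx"],r["dy"],r["dz"],r["wz"])/' h.py; python3 - <<'E'
from h import *
o=get_obs(); print(o["t"],o["q"],o["eef_pos"],yaw(o))
rows([(.51,-.36,.28,60)])
E
```

```text
1.85 [-0.65107699  0.3396593   0.48668033  1.77540581 -0.17862564  1.07073567
 -0.10606782] [0.58015778 0.09648765 0.27402729] 89.7598615564258
-0.0457 -0.0068 -0.0006 2.98
-0.046 -0.0044 -0.0006 2.98
-0.0461 -0.0021 -0.0006 2.97
-0.0462 0.0003 -0.0006 2.98
-0.0461 0.0028 -0.0006 2.97
-0.0459 0.0051 -0.0006 2.98
-0.0456 0.0075 -0.0006 2.97
-0.0451 0.0099 -0.0006 2.98
-0.0445 0.0122 -0.0006 2.97
-0.0439 0.0145 -0.0006 2.98
-- [ 0.51   -0.36    0.28   59.9999]
```

Call:
drive_tool --increments '[{"claw": 0.085, "dx": -0.046, "dy": -0.007, "dz": 0, "wx": 0, "wy": 0, "wz": 3}, {"claw": 0.085, "dx": -0.046, "dy": -0.004, "dz": 0, "wx": 0, "wy": 0, "wz": 3}, {"claw": 0.085, "dx": -0.046, "dy": -0.002, "dz": 0, "wx": 0, "wy": 0, "wz": 3}, {"claw": 0.085, "dx": -0.046, "dy": 0, "dz": 0, "wx": 0, "wy": 0, "wz": 3}, {"claw": 0.085, "dx": -0.046, "dy": 0.003, "dz": 0, "wx": 0, "wy": 0, "wz": 3}, {"claw": 0.085, "dx": -0.046, "dy": 0.005, "dz": 0, "wx": 0, "wy": 0, "wz": 3}, {"claw": 0.085, "dx": -0.046, "dy": 0.008, "dz": 0, "wx": 0, "wy": 0, "wz": 3}, {"claw": 0.085, "dx": -0.045, "dy": 0.01, "dz": 0, "wx": 0, "wy": 0, "wz": 3}, {"claw": 0.085, "dx": -0.045, "dy": 0.012, "dz": 0, "wx": 0, "wy": 0, "wz": 3}, {"claw": 0.085, "dx": -0.044, "dy": 0.015, "dz": 0, "wx": 0, "wy": 0, "wz": 3}, {"claw": 0.085, "dx": 0, "dy": 0, "dz": 0, "wx": 0, "wy": 0, "wz": 0}]'

```text
t: 3.22
eef_pos: [0.5085, -0.3642, 0.2742]
tool_rot: [0.001, 0.868, 0.496, -0.001]
contact_force: [-1.3, -0.2, 0.0]
gripper_width: 0.993
grasp_force: 0.0
```

```bash
python3 - <<'E'
from h import *
o=get_obs(); print(o["t"],np.round(o["q"],2),o["eef_pos"],yaw(o))
p,d=read_camera("wrist"); np.savez("pics/w1.npz",p=p,d=d,e=o["eef_pos"],r=o["tool_rot"]); cv2.imwrite("pics/w1.png",p[:,:,::-1])
E
```

```text
3.225 [ 0.    0.45  0.72  1.7  -0.32  1.12  0.28] [ 0.50851428 -0.36422588  0.27421021] 59.52176093017899
```

View pics/w1.png

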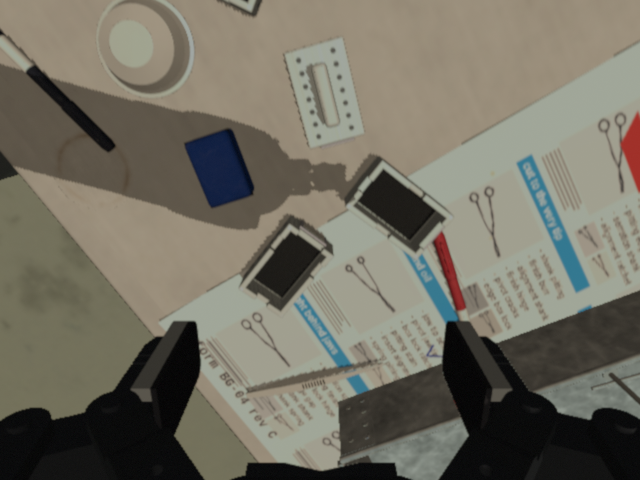

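```bash
python3 - <<'E'
from h import *
p=np.load("pics/w1.npz")["p"]
a=cv2.resize(p[145:315,235:460],None,fx=3.5,fy=3.5,interpolation=cv2.INTER_CUBIC)
b=cv2.convertScaleAbs(a,alpha=1.3,beta=10)
cv2.imwrite("pics/w1c.png",b[:,:,::-1]); print(b.shape)
E
```

```text
(595, 788, 3)
```

View pics/w1c.png

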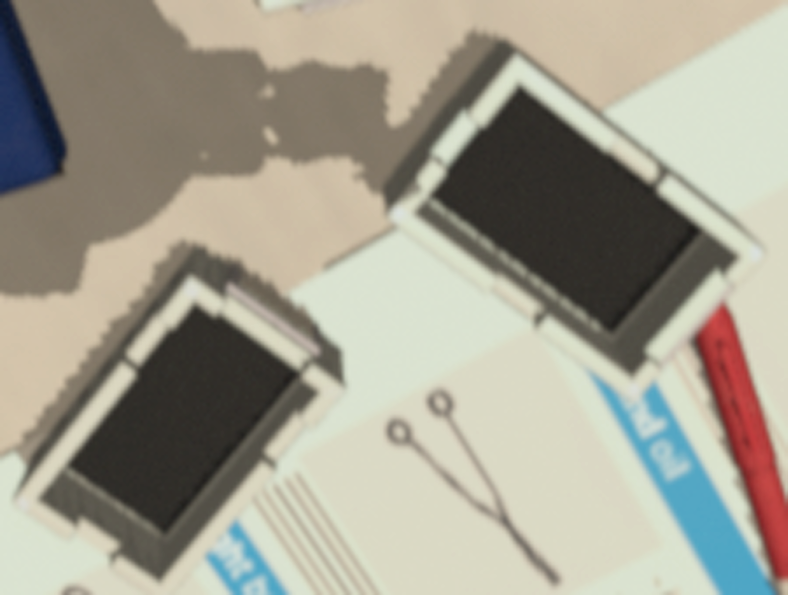

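```bash
cat >> h.py <<'E'
def look(name):
    o=get_obs(); p,d=read_camera("wrist")
    np.savez(f"pics/{name}.npz",p=p,d=d,e=o["eef_pos"],r=o["tool_rot"]); cv2.imwrite(f"pics/{name}.png",p[:,:,::-1])
    return load(name)
def load(name):
    f=np.load(f"pics/{name}.npz"); o=dict(eef_pos=f["e"],tool_rot=f["r"]); K,R,t=cam("wrist",o)
    return f["p"],f["d"],cloud(f["d"],K,R,t),o
def rect(W,xy,z0,z1,rad=.06):
    m=(np.hypot(W[...,0]-xy[0],W[...,1]-xy[1])<rad)&(W[...,2]>z0)&(W[...,2]<z1)
    n,l,st,ce=cv2.connectedComponentsWithStats(m.astype(np.uint8)); k=1+np.argmax(st[1:,4]); X=W[l==k]
    (cx,cy),(w,h),a=cv2.minAreaRect(X[:,:2].astype(np.float32)*1000)
    if h>w: w,h,a=h,w,a+90
    return np.round([cx,cy,w,h,(a+90)%180-90,np.median(X[:,2])*1000,len(X)],1)
E
python3 - <<'E'
from h import *
p,d,W,o=load("w1")
print("A",rect(W,(.556,-.416),.028,.06)); print("B",rect(W,(.44,-.414),.02,.06)); print("lid",rect(W,(.549,-.301),.004,.03),rect(W,(.549,-.301),.03,.06))
for n,xy in dict(mat=(.42,-.5),tab=(.52,-.35)).items():
    m=np.hypot(W[...,0]-xy[0],W[...,1]-xy[1])<.01; print(n,np.median(W[m][:,2]),np.std(W[m][:,2]))
rows([(.555,-.415,.17,-67.4)],ang=10.5)
E
```

```text
A [ 557.3 -413.5   82.9   50.2  -67.7   36.  1963. ]
B [ 442.  -412.1   83.6   50.6   21.6   28.9 1954. ]
lid [ 550.  -300.    82.9   50.1   74.5   11.5 5066. ] [ 550.4 -298.9   47.8   12.    74.4   43.1  987. ]
mat 0.000347780997259739 0.0007092898139974454
tab 0.3234467456182321 0.14309088267725237
-0.0018 0.0051 0.008 9.78
-0.0009 0.0053 0.008 9.78
0.0 0.0054 0.008 9.78
0.0009 0.0053 0.008 9.78
0.0018 0.0051 0.008 9.78
0.0026 0.0047 0.008 9.78
0.0034 0.0042 0.008 9.78
0.0041 0.0035 0.008 9.78
0.0046 0.0028 0.008 9.78
0.005 0.0019 0.008 9.78
0.0053 0.0011 0.008 9.78
0.0053 0.0002 0.0079 9.78
0.0053 -0.0008 0.008 9.77
-- [  0.555   -0.415    0.17   -67.3981]
```

Call:
drive_tool --increments '[{"claw": 0.085, "dx": -0.002, "dy": 0.005, "dz": 0.008, "wx": 0, "wy": 0, "wz": 9.8}, {"claw": 0.085, "dx": -0.001, "dy": 0.005, "dz": 0.008, "wx": 0, "wy": 0, "wz": 9.8}, {"claw": 0.085, "dx": 0, "dy": 0.005, "dz": 0.008, "wx": 0, "wy": 0, "wz": 9.8}, {"claw": 0.085, "dx": 0.001, "dy": 0.005, "dz": 0.008, "wx": 0, "wy": 0, "wz": 9.8}, {"claw": 0.085, "dx": 0.002, "dy": 0.005, "dz": 0.008, "wx": 0, "wy": 0, "wz": 9.8}, {"claw": 0.085, "dx": 0.003, "dy": 0.005, "dz": 0.008, "wx": 0, "wy": 0, "wz": 9.8}, {"claw": 0.085, "dx": 0.003, "dy": 0.004, "dz": 0.008, "wx": 0, "wy": 0, "wz": 9.8}, {"claw": 0.085, "dx": 0.004, "dy": 0.004, "dz": 0.008, "wx": 0, "wy": 0, "wz": 9.8}, {"claw": 0.085, "dx": 0.005, "dy": 0.003, "dz": 0.008, "wx": 0, "wy": 0, "wz": 9.8}, {"claw": 0.085, "dx": 0.005, "dy": 0.002, "dz": 0.008, "wx": 0, "wy": 0, "wz": 9.8}, {"claw": 0.085, "dx": 0.005, "dy": 0.001, "dz": 0.008, "wx": 0, "wy": 0, "wz": 9.8}, {"claw": 0.085, "dx": 0.005, "dy": 0, "dz": 0.008, "wx": 0, "wy": 0, "wz": 9.8}, {"claw": 0.085, "dx": 0.005, "dy": 0, "dz": 0.008, "wx": 0, "wy": 0, "wz": 9.8}, {"claw": 0.085, "dx": 0, "dy": 0, "dz": 0, "wx": 0, "wy": 0, "wz": 0}]'

```text
t: 5.03
eef_pos: [0.5553, -0.411, 0.1687]
tool_rot: [-0.0, 0.833, -0.554, -0.001]
contact_force: [-0.1, 0.1, -0.0]
gripper_width: 0.996
grasp_force: 0.0
```

```bash
python3 - <<'E'
from h import *
o=get_obs(); print(o["t"],np.round(o["q"],2),o["eef_pos"],yaw(o))
p,d,W,o=look("w2")
print("A",rect(W,(.557,-.414),.028,.06)); print("lid",rect(W,(.549,-.301),.004,.03),rect(W,(.549,-.301),.03,.06))
E
```

```text
5.025 [-0.11  0.89  1.13  1.64 -0.86  1.19 -1.52] [ 0.55532745 -0.41097227  0.16869189] -67.25522407730851
A [ 557.9 -414.3   83.6   50.2  -67.8   36.2 3976. ]
lid [ 550.7 -301.1   83.5   50.4   74.3   11.8 5305. ] [ 550.9 -300.5   48.    12.6   74.2   42.9 1436. ]
```

View pics/w2.png

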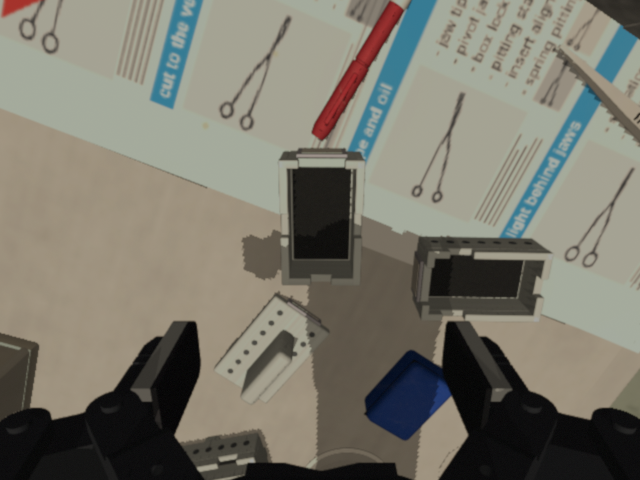

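Call:
drive_tool --increments '[{"claw": 0.085, "dx": 0.0025, "dy": -0.001, "dz": 0.03, "wx": 0, "wy": 0, "wz": 0.5}, {"claw": 0.085, "dx": 0, "dy": 0, "dz": 0.04, "wx": 0, "wy": 0, "wz": 0}, {"claw": 0.085, "dx": 0, "dy": 0, "dz": 0.035, "wx": 0, "wy": 0, "wz": 0}, {"claw": 0.085, "dx": 0, "dy": 0, "dz": 0.02, "wx": 0, "wy": 0, "wz": 0}, {"claw": 0.085, "dx": 0, "dy": 0, "dz": 0.011, "wx": 0, "wy": 0, "wz": 0}, {"claw": 0.06, "dx": 0, "dy": 0, "dz": 0, "wx": 0, "wy": 0, "wz": 0}, {"claw": 0.04, "dx": 0, "dy": 0, "dz": 0, "wx": 0, "wy": 0, "wz": 0}, {"claw": 0.04, "dx": 0, "dy": 0, "dz": 0, "wx": 0, "wy": 0, "wz": 0}, {"claw": 0.04, "dx": 0, "dy": 0, "dz": 0, "wx": 0, "wy": 0, "wz": 0}, {"claw": 0.04, "dx": 0, "dy": 0, "dz": 0, "wx": 0, "wy": 0, "wz": 0}]' --newtons 40

```text
t: 6.32
eef_pos: [0.5572, -0.4156, 0.0358]
tool_rot: [0.0, 0.829, -0.559, 0.001]
contact_force: [-0.7, 0.4, 7.1]
gripper_width: 0.574
grasp_force: 41.9
```

```bash
python3 - <<'E'
from h import *
p,d,W,o=load("w2"); print("B",rect(W,(.44,-.414),.02,.06))
o=get_obs(); s=np.r_[o["eef_pos"],yaw(o)]; print(s, o["contact_force"])
rows([(s[0],s[1],.12,s[3]),(.36,-.445,.15,21.7)],start=s,ang=9.5)
E
```

```text
B [ 442.5 -413.    84.    51.2   21.7   27.7 4543. ]
[ 5.57154767e-01 -4.15594434e-01  3.58048740e-02 -6.79606484e+01] [-0.73535655  0.38216266  7.12247488]
0.0 0.0 -0.0421 -0.0
0.0 0.0 -0.0421 -0.0
-- [  0.5572  -0.4156   0.12   -67.9606]
-0.0047 0.0194 -0.003 -8.97
-0.0076 0.0184 -0.003 -8.97
-0.0104 0.017 -0.003 -8.97
-0.0129 0.0152 -0.003 -8.96
-0.0151 0.013 -0.003 -8.97
-0.017 0.0104 -0.003 -8.96
-0.0184 0.0077 -0.003 -8.97
-0.0194 0.0047 -0.003 -8.96
-0.0199 0.0016 -0.003 -8.97
-0.0198 -0.0015 -0.003 -8.96
-- [ 0.36   -0.445   0.15   21.6994]
```

Call:
drive_tool --increments '[{"claw": 0.04, "dx": 0, "dy": 0, "dz": -0.04, "wx": 0, "wy": 0, "wz": 0}, {"claw": 0.04, "dx": 0, "dy": 0, "dz": -0.045, "wx": 0, "wy": 0, "wz": 0}, {"claw": 0.04, "dx": -0.005, "dy": 0.019, "dz": -0.003, "wx": 0, "wy": 0, "wz": -9}, {"claw": 0.04, "dx": -0.008, "dy": 0.018, "dz": -0.003, "wx": 0, "wy": 0, "wz": -9}, {"claw": 0.04, "dx": -0.01, "dy": 0.017, "dz": -0.003, "wx": 0, "wy": 0, "wz": -9}, {"claw": 0.04, "dx": -0.013, "dy": 0.015, "dz": -0.003, "wx": 0, "wy": 0, "wz": -9}, {"claw": 0.04, "dx": -0.015, "dy": 0.013, "dz": -0.003, "wx": 0, "wy": 0, "wz": -9}, {"claw": 0.04, "dx": -0.017, "dy": 0.01, "dz": -0.003, "wx": 0, "wy": 0, "wz": -9}, {"claw": 0.04, "dx": -0.018, "dy": 0.008, "dz": -0.003, "wx": 0, "wy": 0, "wz": -9}, {"claw": 0.04, "dx": -0.019, "dy": 0.005, "dz": -0.003, "wx": 0, "wy": 0, "wz": -9}, {"claw": 0.04, "dx": -0.02, "dy": 0.002, "dz": -0.003, "wx": 0, "wy": 0, "wz": -9}, {"claw": 0.04, "dx": -0.02, "dy": -0.002, "dz": -0.003, "wx": 0, "wy": 0, "wz": -9}, {"claw": 0.04, "dx": 0, "dy": 0, "dz": 0, "wx": 0, "wy": 0, "wz": 0}, {"claw": 0.04, "dx": 0, "dy": 0, "dz": 0, "wx": 0, "wy": 0, "wz": 0}]'

```text
t: 8.07
eef_pos: [0.3617, -0.4439, 0.1492]
tool_rot: [-0.0, 0.982, 0.19, 0.0]
contact_force: [0.4, 0.6, -1.2]
gripper_width: 0.574
grasp_force: 42.3
```

```bash
python3 - <<'E'
from h import *
o=get_obs(); print(o["t"],np.round(o["q"],2),o["eef_pos"],yaw(o),o["contact_force"])
p,d,W,o=look("w3")
print("B",rect(W,(.4415,-.4125),.018,.06))
R=wq(o["tool_rot"]); T=(W-o["eef_pos"])@R   # tool coords
m=(abs(T[...,2]-.0)<.05)&(abs(T[...,0])<.06)&(d>0)
v,u=np.nonzero(m); print(u.min(),u.max(),v.min(),v.max(),np.percentile(T[m][:,2],[1,10,50,90]))
E
```

```text
8.075 [ 0.19  0.55  0.79  1.94 -0.52  0.86  0.07] [ 0.36171245 -0.4439135   0.14921138] 21.894638258783676 [ 0.37719515  0.55113659 -1.15121337]
B [ 441.6 -412.9   80.9   50.2   21.6   30.2 5654. ]
16 627 216 479 [-0.04959309 -0.04447806 -0.00203211  0.02664472]
```

View pics/w3.png

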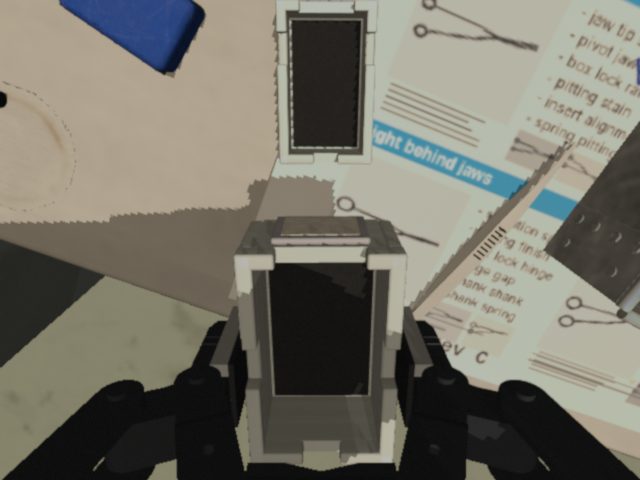

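```bash
python3 - <<'E'
from h import *
p,d,W,o=load("w3"); R=wq(o["tool_rot"]); T=(W-o["eef_pos"])@R*1000; g=p.max(-1)
m=(d>0)&(abs(T[...,1])<32)&(abs(T[...,0])<60)&(abs(T[...,2]+2)<6)&(g>110)
n,l,st,ce=cv2.connectedComponentsWithStats(m.astype(np.uint8)); k=1+np.argmax(st[1:,4]); X=T[l==k]
print("tray rim z pct",np.percentile(X[:,2],[5,50,95]),"n",len(X)); print(cv2.minAreaRect(X[:,:2].astype(np.float32)))
for a,b in [(-35,-20),(-20,-12),(20,40)]:
    s=X[(X[:,0]>a)&(X[:,0]<b)]; print(a,b,np.percentile(s[:,1],[.5,99.5]), s[s[:,1]<0][:,1].max(), s[s[:,1]>0][:,1].min())
s=X[abs(X[:,1])>15]; print("x ext",np.percentile(s[:,0],[.2,99.8]), X[:,0].min(),X[:,0].max())
# base
m=(d>0)&(W[...,2]>.02)&(W[...,2]<.05)&(np.hypot(W[...,0]-.4415,W[...,1]+.4125)<.06)&(T[...,0]>30)
B=T[m]; print("base z",np.median(B[:,2]),"x",B[:,0].min(),B[:,0].max())
for a,b in [(50,65),(65,80),(80,95),(95,115)]:
    s=B[(B[:,0]>a)&(B[:,0]<b)]
    if len(s): print(a,b,s[:,1].min(),s[:,1].max())
v,u=np.nonzero(m); print("rows",v.min(),v.max())
E
```

```text
tray rim z pct [-3.23142971 -2.21726425 -1.20255092] n 1818
((24.412057876586914, 19.255504608154297), (11.33277702331543, 32.93513488769531), 84.11475372314453)Traceback (most recent call last):
  File "<stdin>", line 7, in <module>
    return _quantile_unchecked(
        a, q, axis, out, overwrite_input, method, keepdims, weights)
    return _ureduce(a,
                    func=_quantile_ureduce_func,
    ...<5 lines>...
                    overwrite_input=overwrite_input,
                    method=method)
    r = func(a, **kwargs)
    result = _quantile(arr,
                       quantiles=q,
    ...<2 lines>...
                       out=out,
                       weights=wgt)
    slices_having_nans = np.isnan(arr[-1, ...])
                                  ~~~^^^^^^^^^
IndexError: index -1 is out of bounds for axis 0 with size 0
```

```bash
cat >> h.py <<'E'
def toolpts(name):
    p,d,W,o=load(name); R=wq(o["tool_rot"]); return p,d,W,(W-o["eef_pos"])@R*1000,o
def held(name,zr,bands=((-38,-30),(-28,-15),(15,28),(30,38))):
    """extent of held tray's rim (tool mm): zr = rim tool z"""
    p,d,W,T,o=toolpts(name); m=(d>.05)&(abs(T[...,1])<32)&(abs(T[...,0])<60)&(abs(T[...,2]-zr)<2.5)
    X=T[m]
    for a,b in bands:
        s=X[(X[:,0]>a)&(X[:,0]<b)]
        if len(s)>5: print("held x",a,b,"y",np.round(np.percentile(s[:,1],[.5,99.5]),1),"inner",round(s[s[:,1]<-5][:,1].max(),1),round(s[s[:,1]>5][:,1].min(),1))
    s=X[(abs(X[:,1])>15)&(abs(X[:,1])<24)]; print("x ext",s[:,0].min(),s[:,0].max(),"z",np.median(X[:,2]))
E
python3 - <<'E'
from h import *
held("w3",-2.2)
p,d,W,T,o=toolpts("w3")
m=(d>0)&(W[...,2]>.02)&(W[...,2]<.05)&(np.hypot(W[...,0]-.4415,W[...,1]+.4125)<.06)&(T[...,0]>30)
B=T[m]; print("base z",np.median(B[:,2]),"x",B[:,0].min(),B[:,0].max())
for a,b in [(45,55),(55,65),(65,80),(80,95),(95,115)]:
    s=B[(B[:,0]>a)&(B[:,0]<b)]
    if len(s): print(a,b,s[:,1].min(),s[:,1].max())
v,u=np.nonzero(m); print("rows",v.min(),v.max())
E
```

```text
held x -38 -30 y [-26.   23.5] inner -7.8 5.4
held x -28 -15 y [-26.2  23.5] inner -21.2 18.5
held x 15 28 y [-26.3  23.4] inner -21.3 18.3
held x 30 38 y [-26.4  23.4] inner -14.9 11.9
x ext -39.03675918922452 40.738168384730876 z -1.6630350229779471
base z 119.0037748543142 x 45.0431612720912 125.95412611464754
45 55 -24.27680510173075 25.826540900898102
55 65 -23.91941550101049 25.930018464464567
65 80 -24.173501303562414 25.933921885072895
80 95 -24.04382511734004 26.054827564311417
95 115 -23.96490537318855 26.253698200390065
rows 0 163
```

```bash
python3 - <<'E'
from h import *
for n in ["w3","w2"]:
    p,d,W,T,o=toolpts(n); g=p.max(-1)
    for sgn in (-1,1):
      for z0 in range(-20,25,6):
        y=T[...,1]*sgn
        m=(d>.05)&(y>27.5)&(y<62)&(abs(T[...,0])<35)&(T[...,2]>z0)&(T[...,2]<z0+6)&(g<110)
        if m.sum()>20:
            X=T[m]; v,u=np.nonzero(m); i=np.argmax(X[:,0]); print(n,sgn,z0,m.sum(),"x",np.round([np.percentile(X[:,0],1),X[:,0].max()],1),"y",np.round(np.percentile(y[m],[1,99]),1),"px",u[i],v[i])
E
```

```text
w3 -1 -20 454 x [-1.6 14.1] y [27.5 44.5] px 199 368
w3 -1 -14 275 x [ 7.4 12.9] y [27.6 39.3] px 224 356
w3 -1 -8 395 x [ 7.4 13. ] y [27.6 39.3] px 229 343
w3 -1 -2 338 x [ 7.3 12.9] y [27.7 39.5] px 233 327
w3 -1 4 288 x [ 7.3 13. ] y [28.2 39.5] px 237 324
w3 -1 10 180 x [ 7.4 12.6] y [29.5 39.3] px 232 311
w3 -1 16 25 x [ 7.5 12.7] y [30.5 35.7] px 235 307
w3 1 -20 216 x [ 7.3 14.1] y [27.6 41.4] px 445 367
w3 1 -14 165 x [ 7.5 12.7] y [27.6 36.7] px 428 356
w3 1 -8 294 x [ 7.3 12.8] y [27.5 36.7] px 418 343
w3 1 -2 251 x [ 7.1 12.9] y [27.6 36.8] px 416 330
w3 1 4 238 x [ 7.2 12.7] y [27.6 36.7] px 415 325
w3 1 10 173 x [ 7.4 12.6] y [27.6 36.6] px 410 311
w2 -1 -20 1077 x [-9.1 13. ] y [43.3 57. ] px 155 361
w2 -1 -14 957 x [-9.4 13.1] y [43.4 57. ] px 174 353
w2 -1 -8 843 x [-9.5 13.1] y [43.4 57.2] px 166 340
w2 -1 -2 706 x [-9.3 13. ] y [43.4 56.8] px 185 333
w2 -1 4 497 x [-9.5 12.8] y [43.4 55. ] px 177 325
w2 -1 10 101 x [-8.6 10.9] y [43.6 44.2] px 194 321
w2 1 -20 1089 x [-9.1 13. ] y [40.8 54.5] px 482 371
w2 1 -14 941 x [-9.5 13.2] y [40.8 54.5] px 474 355
w2 1 -8 861 x [-9.3 12.9] y [40.8 54.6] px 479 344
w2 1 -2 732 x [-9.4 12.8] y [40.8 54.3] px 454 327
w2 1 4 514 x [-9.7 12.9] y [40.8 52.6] px 461 322
w2 1 10 75 x [-7.4  9.6] y [40.8 41.6] px 447 324
```

Call:
drive_tool --increments '[{"claw": 0.04, "dx": 0, "dy": 0.002, "dz": 0.03, "wx": 0, "wy": 0, "wz": 0.3}, {"claw": 0.04, "dx": 0, "dy": 0, "dz": 0.03, "wx": 0, "wy": 0, "wz": 0}, {"claw": 0.04, "dx": 0, "dy": 0, "dz": 0.01, "wx": 0, "wy": 0, "wz": 0}, {"claw": 0.04, "dx": 0, "dy": 0, "dz": 0, "wx": 0, "wy": 0, "wz": 0}, {"claw": 0.04, "dx": 0, "dy": 0, "dz": 0, "wx": 0, "wy": 0, "wz": 0}]'

```text
t: 8.75
eef_pos: [0.3621, -0.4467, 0.0802]
tool_rot: [0.001, 0.982, 0.188, 0.0]
contact_force: [-0.6, -0.7, -1.6]
gripper_width: 0.575
grasp_force: 42.2
```

```bash
cat >> h.py <<'E'
def basey(name,zlo,zhi,c,bands,rad=.06,xmin=42):
    p,d,W,T,o=toolpts(name)
    m=(d>0)&(W[...,2]>zlo)&(W[...,2]<zhi)&(np.hypot(W[...,0]-c[0],W[...,1]-c[1])<rad)&(T[...,0]>xmin)
    B=T[m]; v,u=np.nonzero(m); print("base z",np.median(B[:,2]),"xmin",np.round(np.percentile(B[:,0],[.1,.5,99.9]),1),"rows",v.min(),v.max(),"W z",np.median(W[m][:,2]))
    for a,b in bands:
        s=B[(B[:,0]>a)&(B[:,0]<b)]
        if len(s)>9: q=np.percentile(s[:,1],[.3,99.7]); print(" x",a,b,"y",np.round(q,1),"mid",round(q.mean(),2))
E
python3 - <<'E'
from h import *
o=get_obs(); print(o["t"],o["eef_pos"],yaw(o),o["contact_force"])
look("w4"); held("w4",-2.2)
basey("w4",.024,.05,(.441,-.4125),[(45,55),(55,65),(65,80),(80,95),(95,115)])
basey("w3",.024,.05,(.441,-.4125),[(45,55),(55,65),(65,80),(80,95),(95,115)])
E
```

```text
8.75 [ 0.36210435 -0.44669274  0.08021629] 21.7226739915488 [-0.56995571 -0.68834291 -1.57558426]
held x -38 -30 y [-26.   23.4] inner -7.7 5.4
held x -28 -15 y [-26.2  23.5] inner -21.0 18.4
held x 15 28 y [-26.4  23.4] inner -21.2 18.3
held x 30 38 y [-26.3  23.3] inner -14.9 11.8
x ext -39.33122906708251 40.76994279887227 z -1.6423847330304648
base z 49.65287183575758 xmin [ 45.8  46.  113.3] rows 0 191 W z 0.030597693805586107
 x 45 55 y [-26.7  22.8] mid -1.94
 x 55 65 y [-26.8  23. ] mid -1.9
 x 65 80 y [-26.8  23.1] mid -1.86
 x 80 95 y [-26.8  23.1] mid -1.81
 x 95 115 y [-26.7  23. ] mid -1.85
base z 118.79670400928212 xmin [ 45.2  45.4 125.6] rows 0 163 W z 0.030471231874830612
 x 45 55 y [-24.2  25.7] mid 0.76
 x 55 65 y [-23.9  25.8] mid 0.95
 x 65 80 y [-24.   25.9] mid 0.91
 x 80 95 y [-23.9  25.9] mid 1.02
 x 95 115 y [-23.7  26. ] mid 1.16
```

Call:
drive_tool --increments '[{"claw": 0.04, "dx": 0.025, "dy": 0, "dz": 0, "wx": 0, "wy": 0, "wz": 0.2}, {"claw": 0.04, "dx": 0.04, "dy": -0.0005, "dz": 0, "wx": 0, "wy": 0, "wz": 0}, {"claw": 0.04, "dx": 0.0202, "dy": 0, "dz": 0, "wx": 0, "wy": 0, "wz": 0}, {"claw": 0.04, "dx": 0, "dy": 0, "dz": 0.004, "wx": 0, "wy": 0, "wz": 0}, {"claw": 0.04, "dx": 0, "dy": 0, "dz": 0.003, "wx": 0, "wy": 0, "wz": 0}, {"claw": 0.04, "dx": 0, "dy": 0, "dz": 0, "wx": 0, "wy": 0, "wz": 0}]'

```text
t: 9.55
eef_pos: [0.4387, -0.415, 0.0721]
tool_rot: [-0.0, 0.983, 0.186, -0.001]
contact_force: [-0.7, 0.0, -1.2]
gripper_width: 0.579
grasp_force: 42.2
```

```bash
python3 - <<'E'
from h import *
o=get_obs(); print(o["t"],o["eef_pos"],yaw(o),o["contact_force"])
f=np.load("pics/w4.npz"); R=wq(f["r"]); tgt=f["e"]+R@np.array([.0852,-.0005,0]); print(tgt, (tgt-o["eef_pos"])@wq(o["tool_rot"]))
E
```

```text
9.55 [ 0.43868367 -0.41499904  0.07207917] 21.388441352080285 [-0.65500036  0.03648289 -1.18468569]
[ 0.4410689  -0.4146945   0.08025287] [ 0.00232302  0.00058194 -0.00817657]
```

Call:
drive_tool --increments '[{"claw": 0.04, "dx": 0.0023, "dy": 0.0006, "dz": 0.002, "wx": 0, "wy": 0, "wz": -0.2}, {"claw": 0.04, "dx": 0, "dy": 0, "dz": 0.002, "wx": 0, "wy": 0, "wz": 0}, {"claw": 0.04, "dx": 0, "dy": 0, "dz": 0, "wx": 0, "wy": 0, "wz": 0}]'

```text
t: 9.93
eef_pos: [0.4427, -0.414, 0.0681]
tool_rot: [-0.0, 0.982, 0.188, -0.0]
contact_force: [-0.6, -0.5, -1.3]
gripper_width: 0.578
grasp_force: 42.2
```

```bash
cat >> h.py <<'E'
def err(name,off):
    o=get_obs(); f=np.load(f"pics/{name}.npz"); tgt=f["e"]+wq(f["r"])@(np.array(list(off)+[0])/1000)
    print("t",o["t"],"z",round(o["eef_pos"][2]*1000,1),"yaw",round(yaw(o),2),"todo mm",np.round((tgt-o["eef_pos"])@wq(o["tool_rot"])*1000,2)[:2],"F",np.round(o["contact_force"],1),"M",np.round(o["torque"],2),"grip",round(o["gripper_width"],3))
E
python3 -c "
from h import *
err('w4',(85.2,-.5))"
```

```text
t 9.925 z 68.1 yaw 21.73 todo mm [-1.83  0.07] F [-0.6 -0.5 -1.3] M [ 0.02  0.05 -0.03] grip 0.578
```

Call:
drive_tool --increments '[{"claw": 0.04, "dx": -0.0018, "dy": 0, "dz": 0, "wx": 0, "wy": 0, "wz": 0}, {"claw": 0.04, "dx": 0, "dy": 0, "dz": 0.002, "wx": 0, "wy": 0, "wz": 0}, {"claw": 0.04, "dx": 0, "dy": 0, "dz": 0.002, "wx": 0, "wy": 0, "wz": 0}, {"claw": 0.04, "dx": 0, "dy": 0, "dz": 0.001, "wx": 0, "wy": 0, "wz": 0}, {"claw": 0.04, "dx": 0, "dy": 0, "dz": 0, "wx": 0, "wy": 0, "wz": 0}]'

```text
t: 10.55
eef_pos: [0.4412, -0.4145, 0.0632]
tool_rot: [-0.0, 0.982, 0.189, -0.0]
contact_force: [-0.7, -0.9, -1.9]
gripper_width: 0.574
grasp_force: 42.2
```

```bash
python3 -c "
from h import *
err('w4',(85.2,-.5))"
```

```text
t 10.55 z 63.2 yaw 21.74 todo mm [-0.2   0.08] F [-0.7 -0.9 -1.9] M [ 0.01  0.03 -0.05] grip 0.574
```

Call:
drive_tool --increments '[{"claw": 0.04, "dx": 0, "dy": 0, "dz": 0.001, "wx": 0, "wy": 0, "wz": 0}, {"claw": 0.04, "dx": 0, "dy": 0, "dz": 0.001, "wx": 0, "wy": 0, "wz": 0}, {"claw": 0.04, "dx": 0, "dy": 0, "dz": 0.001, "wx": 0, "wy": 0, "wz": 0}, {"claw": 0.04, "dx": 0, "dy": 0, "dz": 0, "wx": 0, "wy": 0, "wz": 0}]'

```text
t: 11.05
eef_pos: [0.4418, -0.4147, 0.0614]
tool_rot: [-0.0, 0.982, 0.189, 0.001]
contact_force: [-0.5, 3.9, 9.3]
gripper_width: 0.582
grasp_force: 43.6
```

Call:
drive_tool --increments '[{"claw": 0.06, "dx": 0, "dy": 0, "dz": 0, "wx": 0, "wy": 0, "wz": 0}, {"claw": 0.066, "dx": 0, "dy": 0, "dz": 0, "wx": 0, "wy": 0, "wz": 0}, {"claw": 0.066, "dx": 0, "dy": 0, "dz": -0.01, "wx": 0, "wy": 0, "wz": 0}, {"claw": 0.07, "dx": 0, "dy": 0, "dz": -0.03, "wx": 0, "wy": 0, "wz": 0}, {"claw": 0.085, "dx": 0, "dy": 0, "dz": -0.05, "wx": 0, "wy": 0, "wz": 0}, {"claw": 0.085, "dx": -0.02, "dy": 0, "dz": -0.04, "wx": 0, "wy": 0, "wz": 0}, {"claw": 0.085, "dx": -0.01, "dy": 0, "dz": 0, "wx": 0, "wy": 0, "wz": 0}, {"claw": 0.085, "dx": 0, "dy": 0, "dz": 0, "wx": 0, "wy": 0, "wz": 0}]'

```text
t: 12.05
eef_pos: [0.4125, -0.4258, 0.1903]
tool_rot: [-0.0, 0.982, 0.188, 0.0]
contact_force: [-0.3, 0.5, -0.1]
gripper_width: 0.995
grasp_force: 0.0
```

```bash
python3 - <<'E'
from h import *
p,d,W,o=look("w5"); print(o["eef_pos"],yaw(o))
c=(.441,-.413)
print("plain",rect(W,c,.05,.08))
m=(np.hypot(W[...,0]-c[0],W[...,1]-c[1])<.055)&(W[...,2]>.055)&(W[...,2]<.08)
X=W[m]*1000; A=np.c_[X[:,:2]-[441,-413],np.ones(len(X))]; print("plane",np.linalg.lstsq(A,X[:,2],rcond=None)[0])
b=cv2.convertScaleAbs(p[60:420,140:500],alpha=1.4,beta=10); cv2.imwrite("pics/w5c.png",cv2.resize(b,None,fx=1.6,fy=1.6)[:,:,::-1])
print("div",rect(W,(.55,-.178),.02,.06,.07)); rows([(.545,-.19,.17,35)],start=np.r_[o["eef_pos"],yaw(o)])
E
```

```text
[ 0.41254176 -0.42578764  0.19032365] 21.644643157501754
plain [ 442.8 -412.5   82.9   50.1   21.7   62.  4580. ]
plane [-1.65283515e-02 -4.58461419e-03  6.07434678e+01]Traceback (most recent call last):
  File "<stdin>", line 8, in <module>
  File "h.py", line 42, in rect
    n,l,st,ce=cv2.connectedComponentsWithStats(m.astype(np.uint8)); k=1+np.argmax(st[1:,4]); X=W[l==k]
                                                                        ~~~~~~~~~^^^^^^^^^^
    return _wrapfunc(a, 'argmax', axis=axis, out=out, **kwds)
    return bound(*args, **kwds)
ValueError: attempt to get argmax of an empty sequence
```

View pics/w5c.png

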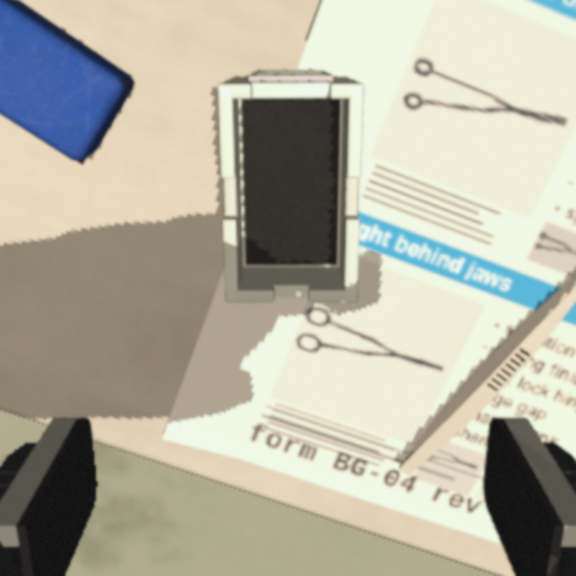

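```bash
python3 - <<'E'
from h import *
p,d,W,o=load("w5")
m=(np.hypot(W[...,0]-.4415,W[...,1]+.4135)<.05)&(W[...,2]>.0595)&(W[...,2]<.08)
X=W[m]*1000; A=np.c_[X[:,:2]-[441,-413],np.ones(len(X))]; print("plane",np.linalg.lstsq(A,X[:,2],rcond=None)[0])
rows([(.535,-.19,.18,35)],start=np.r_[o["eef_pos"],yaw(o)])
E
```

```text
plane [1.81415315e-03 2.26361810e-03 6.28554736e+01]
0.0335 -0.029 0.0017 -2.23
0.0346 -0.0277 0.0017 -2.23
0.0356 -0.0263 0.0017 -2.22
0.0366 -0.0249 0.0017 -2.23
0.0375 -0.0235 0.0018 -2.22
0.0384 -0.022 0.0017 -2.23
-- [ 0.5349 -0.19    0.18   35.0046]
```

Flat (slope < 0.2°) and at seated height. On to the divided tray.

Call:
drive_tool --increments '[{"claw": 0.085, "dx": 0.033, "dy": -0.029, "dz": 0.002, "wx": 0, "wy": 0, "wz": -2.2}, {"claw": 0.085, "dx": 0.035, "dy": -0.028, "dz": 0.002, "wx": 0, "wy": 0, "wz": -2.2}, {"claw": 0.085, "dx": 0.036, "dy": -0.026, "dz": 0.002, "wx": 0, "wy": 0, "wz": -2.2}, {"claw": 0.085, "dx": 0.037, "dy": -0.025, "dz": 0.002, "wx": 0, "wy": 0, "wz": -2.2}, {"claw": 0.085, "dx": 0.037, "dy": -0.024, "dz": 0.002, "wx": 0, "wy": 0, "wz": -2.2}, {"claw": 0.085, "dx": 0.038, "dy": -0.022, "dz": 0.002, "wx": 0, "wy": 0, "wz": -2.2}, {"claw": 0.085, "dx": 0, "dy": 0, "dz": 0, "wx": 0, "wy": 0, "wz": 0}, {"claw": 0.085, "dx": 0, "dy": 0, "dz": 0, "wx": 0, "wy": 0, "wz": 0}]'

```text
t: 13.1
eef_pos: [0.5348, -0.1893, 0.1774]
tool_rot: [-0.0, 0.954, 0.3, -0.001]
contact_force: [1.1, 0.3, -0.7]
gripper_width: 0.998
grasp_force: 0.0
```

```bash
python3 - <<'E'
from h import *
p,d,W,o=look("w6"); print(o["eef_pos"],yaw(o))
print("div",rect(W,(.55,-.178),.022,.06,.07),"lid",rect(W,(.5505,-.3005),.004,.03),rect(W,(.5505,-.3005),.03,.06))
b=cv2.convertScaleAbs(p[0:450,:],alpha=1.4,beta=10); cv2.imwrite("pics/w6c.png",cv2.resize(b,None,fx=1.25,fy=1.25)[:,:,::-1])
E
```

```text
[ 0.53484596 -0.18931251  0.17743444] 34.95704413037474
div [ 551.8 -175.4   82.4   50.1   34.9   29.7 3488. ] lid [ 550.2 -299.8   83.1   50.1   74.5   11.3 5653. ] [ 550.6 -298.4   48.4   12.    74.5   42.8 1328. ]
```

View pics/w6c.png

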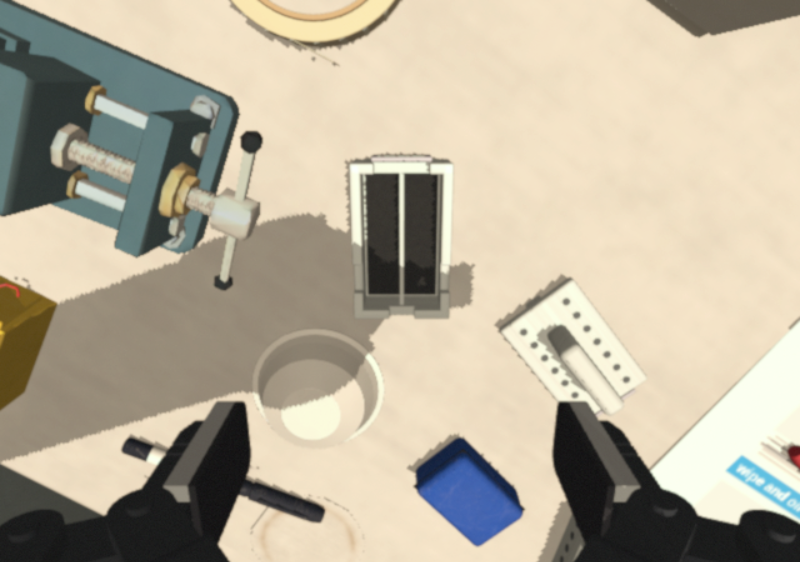

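Call:
drive_tool --increments '[{"claw": 0.068, "dx": 0.019, "dy": -0.0005, "dz": 0.03, "wx": 0, "wy": 0, "wz": 0}, {"claw": 0.068, "dx": 0, "dy": 0, "dz": 0.045, "wx": 0, "wy": 0, "wz": 0}, {"claw": 0.068, "dx": 0, "dy": 0, "dz": 0.04, "wx": 0, "wy": 0, "wz": 0}, {"claw": 0.068, "dx": 0, "dy": 0, "dz": 0.02, "wx": 0, "wy": 0, "wz": 0}, {"claw": 0.068, "dx": 0, "dy": 0, "dz": 0.0115, "wx": 0, "wy": 0, "wz": 0}, {"claw": 0.068, "dx": 0, "dy": 0, "dz": 0, "wx": 0, "wy": 0, "wz": 0}, {"claw": 0.055, "dx": 0, "dy": 0, "dz": 0, "wx": 0, "wy": 0, "wz": 0}, {"claw": 0.04, "dx": 0, "dy": 0, "dz": 0, "wx": 0, "wy": 0, "wz": 0}, {"claw": 0.04, "dx": 0, "dy": 0, "dz": 0, "wx": 0, "wy": 0, "wz": 0}, {"claw": 0.04, "dx": 0, "dy": 0, "dz": 0, "wx": 0, "wy": 0, "wz": 0}]'

```text
t: 14.4
eef_pos: [0.5514, -0.1785, 0.0332]
tool_rot: [0.0, 0.954, 0.3, 0.001]
contact_force: [-0.3, 0.9, 7.0]
gripper_width: 0.577
grasp_force: 41.5
```

```bash
python3 - <<'E'
from h import *
o=get_obs(); s=np.r_[o["eef_pos"],yaw(o)]; print(o["t"],s, o["contact_force"],o["gripper_width"])
rows([(s[0],s[1],.10,s[3]),(.45,-.35,.18,28),(.362,-.4465,.18,21.7),(.362,-.4465,.125,21.7)],start=s,ang=9.5)
E
```

```text
14.4 [ 5.51445766e-01 -1.78535822e-01  3.31830377e-02  3.49311781e+01] [-0.33188025  0.91044165  7.04534158] 0.5771061125895869
0.0 0.0 -0.0334 -0.0
0.0 0.0 -0.0334 -0.0
-- [ 0.5514 -0.1785  0.1    34.9312]
-0.0363 0.0165 -0.016 1.39
-0.0359 0.0174 -0.016 1.39
-0.0354 0.0182 -0.016 1.38
-0.035 0.0191 -0.016 1.39
-0.0344 0.0199 -0.016 1.38
-- [ 0.45   -0.35    0.18   28.0012]
-0.041 0.0146 -0.0 2.1
-0.0405 0.0161 -0.0 2.1
-0.0398 0.0177 -0.0 2.1
-- [ 0.362  -0.4465  0.18   21.7012]
0.0 -0.0 0.0275 0.0
0.0 -0.0 0.0275 0.0
-- [ 0.362  -0.4465  0.125  21.7012]
```

Call:
drive_tool --increments '[{"claw": 0.04, "dx": 0, "dy": 0, "dz": -0.034, "wx": 0, "wy": 0, "wz": 0}, {"claw": 0.04, "dx": 0, "dy": 0, "dz": -0.034, "wx": 0, "wy": 0, "wz": 0}, {"claw": 0.04, "dx": -0.036, "dy": 0.017, "dz": -0.016, "wx": 0, "wy": 0, "wz": 1.4}, {"claw": 0.04, "dx": -0.036, "dy": 0.017, "dz": -0.016, "wx": 0, "wy": 0, "wz": 1.4}, {"claw": 0.04, "dx": -0.035, "dy": 0.018, "dz": -0.016, "wx": 0, "wy": 0, "wz": 1.4}, {"claw": 0.04, "dx": -0.035, "dy": 0.019, "dz": -0.016, "wx": 0, "wy": 0, "wz": 1.4}, {"claw": 0.04, "dx": -0.035, "dy": 0.02, "dz": -0.016, "wx": 0, "wy": 0, "wz": 1.4}, {"claw": 0.04, "dx": -0.041, "dy": 0.015, "dz": 0, "wx": 0, "wy": 0, "wz": 2.1}, {"claw": 0.04, "dx": -0.041, "dy": 0.016, "dz": 0, "wx": 0, "wy": 0, "wz": 2.1}, {"claw": 0.04, "dx": -0.04, "dy": 0.018, "dz": 0, "wx": 0, "wy": 0, "wz": 2.1}, {"claw": 0.04, "dx": 0, "dy": 0, "dz": 0.034, "wx": 0, "wy": 0, "wz": 0}, {"claw": 0.04, "dx": 0, "dy": 0, "dz": 0.034, "wx": 0, "wy": 0, "wz": 0}, {"claw": 0.04, "dx": 0, "dy": 0, "dz": 0, "wx": 0, "wy": 0, "wz": 0}, {"claw": 0.04, "dx": 0, "dy": 0, "dz": 0, "wx": 0, "wy": 0, "wz": 0}]'

```text
t: 16.15
eef_pos: [0.3608, -0.4473, 0.113]
tool_rot: [0.001, 0.982, 0.188, 0.0]
contact_force: [0.1, -0.2, -0.5]
gripper_width: 0.579
grasp_force: 42.6
```

```bash
python3 - <<'E'
from h import *
p,d,W,o=look("w7"); print(get_obs()["t"],o["eef_pos"],yaw(o))
held("w7",2.5)
basey("w7",.057,.075,(.441,-.413),[(45,55),(55,65),(65,80),(80,95),(95,115)])
E
```

```text
16.2 [ 0.36080934 -0.44734493  0.11299827] 21.63446889375987
held x -38 -30 y [-26.1  23.3] inner -7.9 5.2
held x -28 -15 y [-26.2  23.5] inner -21.2 18.5
held x 15 28 y [-26.3  23.4] inner -21.2 18.4
held x 30 38 y [-26.4  23.5] inner -14.8 12.0
x ext -40.25063113691728 41.04070344964227 z 2.7938958386042216
base z 50.28676068189604 xmin [ 47.7  47.8 113.4] rows 0 186 W z 0.0627333207721938
 x 45 55 y [-26.7  22.8] mid -1.94
 x 55 65 y [-26.9  23.1] mid -1.9
 x 65 80 y [-26.9  23. ] mid -1.97
 x 80 95 y [-26.5  22.5] mid -1.99
 x 95 115 y [-26.9  22.9] mid -2.0
```

Call:
drive_tool --increments '[{"claw": 0.04, "dx": 0.025, "dy": 0, "dz": 0, "wx": 0, "wy": 0, "wz": 0}, {"claw": 0.04, "dx": 0.04, "dy": -0.0005, "dz": 0, "wx": 0, "wy": 0, "wz": 0}, {"claw": 0.04, "dx": 0.022, "dy": 0, "dz": 0, "wx": 0, "wy": 0, "wz": 0}, {"claw": 0.04, "dx": 0, "dy": 0, "dz": 0.005, "wx": 0, "wy": 0, "wz": 0}, {"claw": 0.04, "dx": 0, "dy": 0, "dz": 0.005, "wx": 0, "wy": 0, "wz": 0}, {"claw": 0.04, "dx": 0, "dy": 0, "dz": 0, "wx": 0, "wy": 0, "wz": 0}, {"claw": 0.04, "dx": 0, "dy": 0, "dz": 0, "wx": 0, "wy": 0, "wz": 0}]'

```text
t: 17.08
eef_pos: [0.4402, -0.415, 0.1019]
tool_rot: [0.0, 0.982, 0.187, -0.0]
contact_force: [-0.3, 0.2, -0.7]
gripper_width: 0.572
grasp_force: 42.6
```

```bash
python3 -c "
from h import *
err('w7',(87.2,-.5))"
```

```text
t 17.075 z 101.9 yaw 21.53 todo mm [1.5  0.36] F [-0.3  0.2 -0.7] M [-0.   -0.02 -0.02] grip 0.572
```

Call:
drive_tool --increments '[{"claw": 0.04, "dx": 0.0012, "dy": 0.0003, "dz": 0.002, "wx": 0, "wy": 0, "wz": -0.1}, {"claw": 0.04, "dx": 0, "dy": 0, "dz": 0.001, "wx": 0, "wy": 0, "wz": 0}, {"claw": 0.04, "dx": 0, "dy": 0, "dz": 0, "wx": 0, "wy": 0, "wz": 0}, {"claw": 0.04, "dx": 0, "dy": 0, "dz": 0, "wx": 0, "wy": 0, "wz": 0}]'

```text
t: 17.58
eef_pos: [0.4424, -0.4141, 0.0988]
tool_rot: [0.0, 0.982, 0.189, 0.0]
contact_force: [-0.2, 0.1, -1.0]
gripper_width: 0.579
grasp_force: 42.6
```

```bash
python3 -c "
from h import *
err('w7',(87.2,-.5))"
```

```text
t 17.575 z 98.8 yaw 21.74 todo mm [-0.94  0.35] F [-0.2  0.1 -1. ] M [-0.   -0.02 -0.03] grip 0.579
```

Call:
drive_tool --increments '[{"claw": 0.04, "dx": -0.0007, "dy": 0.0003, "dz": 0.001, "wx": 0, "wy": 0, "wz": 0}, {"claw": 0.04, "dx": 0, "dy": 0, "dz": 0.002, "wx": 0, "wy": 0, "wz": 0}, {"claw": 0.04, "dx": 0, "dy": 0, "dz": 0.0015, "wx": 0, "wy": 0, "wz": 0}, {"claw": 0.04, "dx": 0, "dy": 0, "dz": 0, "wx": 0, "wy": 0, "wz": 0}]'

```text
t: 18.08
eef_pos: [0.4418, -0.4145, 0.0941]
tool_rot: [-0.0, 0.982, 0.189, -0.0]
contact_force: [0.8, 0.3, -0.6]
gripper_width: 0.575
grasp_force: 42.6
```

```bash
python3 -c "
from h import *
err('w7',(87.2,-.5))"
```

```text
t 18.075 z 94.1 yaw 21.73 todo mm [-0.19  0.17] F [ 0.8  0.3 -0.6] M [0.05 0.01 0.03] grip 0.575
```

In the notches (94.1 < 96.7, no force); press home, release and rise, then turn towards the lid.

Call:
drive_tool --increments '[{"claw": 0.04, "dx": 0, "dy": 0, "dz": 0.001, "wx": 0, "wy": 0, "wz": 0}, {"claw": 0.04, "dx": 0, "dy": 0, "dz": 0.001, "wx": 0, "wy": 0, "wz": 0}, {"claw": 0.04, "dx": 0, "dy": 0, "dz": 0.001, "wx": 0, "wy": 0, "wz": 0}, {"claw": 0.04, "dx": 0, "dy": 0, "dz": 0, "wx": 0, "wy": 0, "wz": 0}]'

```text
t: 18.58
eef_pos: [0.4419, -0.4147, 0.0918]
tool_rot: [-0.0, 0.982, 0.188, 0.0]
contact_force: [-2.0, 2.4, 5.3]
gripper_width: 0.58
grasp_force: 43.3
```

Call:
drive_tool --increments '[{"claw": 0.06, "dx": 0, "dy": 0, "dz": 0, "wx": 0, "wy": 0, "wz": 0}, {"claw": 0.066, "dx": 0, "dy": 0, "dz": 0, "wx": 0, "wy": 0, "wz": 0}, {"claw": 0.066, "dx": 0, "dy": 0, "dz": -0.01, "wx": 0, "wy": 0, "wz": 0}, {"claw": 0.07, "dx": 0, "dy": 0, "dz": -0.03, "wx": 0, "wy": 0, "wz": 0}, {"claw": 0.085, "dx": 0, "dy": 0, "dz": -0.05, "wx": 0, "wy": 0, "wz": 0}, {"claw": 0.085, "dx": -0.02, "dy": 0, "dz": -0.04, "wx": 0, "wy": 0, "wz": 0}, {"claw": 0.085, "dx": -0.01, "dy": 0, "dz": 0, "wx": 0, "wy": 0, "wz": 0}, {"claw": 0.085, "dx": 0, "dy": 0, "dz": 0, "wx": 0, "wy": 0, "wz": 0}]'

```text
t: 19.58
eef_pos: [0.4132, -0.4258, 0.2213]
tool_rot: [-0.0, 0.982, 0.188, 0.0]
contact_force: [0.1, 0.2, 0.4]
gripper_width: 0.999
grasp_force: 0.0
```

```bash
python3 - <<'E'
from h import *
p,d,W,o=look("w8"); print(get_obs()["t"],np.round(get_obs()["q"],2),o["eef_pos"],yaw(o))
print("div",rect(W,(.441,-.413),.084,.11))
m=(np.hypot(W[...,0]-.4415,W[...,1]+.4135)<.05)&(W[...,2]>.0855)&(W[...,2]<.11)
X=W[m]*1000; A=np.c_[X[:,:2]-[441,-413],np.ones(len(X))]; print("plane",np.linalg.lstsq(A,X[:,2],rcond=None)[0])
rows([(.552,-.298,.19,-105.5)],start=np.r_[o["eef_pos"],yaw(o)],ang=10)
E
```

```text
19.625 [ 0.06  0.51  0.87  1.83 -0.45  1.01 -0.08] [ 0.41318249 -0.42579322  0.22133225] 21.646956201915458
div [ 448.5 -389.8   50.4   12.2   21.8   88.9  927. ]
plane [1.07890369e-03 1.55752259e-03 8.88235173e+01]
0.0136 -0.0052 0.0024 9.78
0.0125 -0.0074 0.0024 9.78
0.011 -0.0094 0.0024 9.78
0.0093 -0.0112 0.0024 9.78
0.0072 -0.0126 0.0024 9.78
0.005 -0.0136 0.0024 9.78
0.0026 -0.0143 0.0024 9.78
0.0001 -0.0145 0.0024 9.78
-0.0023 -0.0143 0.0024 9.78
-0.0047 -0.0137 0.0024 9.78
-0.007 -0.0127 0.0024 9.78
-0.0091 -0.0114 0.0025 9.78
-0.0108 -0.0096 0.0024 9.79
-- [   0.552   -0.298    0.19  -105.503]
```

Call:
drive_tool --increments '[{"claw": 0.06, "dx": 0.0136, "dy": -0.0052, "dz": 0.0024, "wx": 0, "wy": 0, "wz": 9.8}, {"claw": 0.06, "dx": 0.0125, "dy": -0.0074, "dz": 0.0024, "wx": 0, "wy": 0, "wz": 9.8}, {"claw": 0.06, "dx": 0.011, "dy": -0.0094, "dz": 0.0024, "wx": 0, "wy": 0, "wz": 9.8}, {"claw": 0.06, "dx": 0.0093, "dy": -0.0112, "dz": 0.0024, "wx": 0, "wy": 0, "wz": 9.8}, {"claw": 0.06, "dx": 0.0072, "dy": -0.0126, "dz": 0.0024, "wx": 0, "wy": 0, "wz": 9.8}, {"claw": 0.06, "dx": 0.005, "dy": -0.0136, "dz": 0.0024, "wx": 0, "wy": 0, "wz": 9.8}, {"claw": 0.06, "dx": 0.0026, "dy": -0.0143, "dz": 0.0024, "wx": 0, "wy": 0, "wz": 9.8}, {"claw": 0.06, "dx": 0, "dy": -0.0145, "dz": 0.0024, "wx": 0, "wy": 0, "wz": 9.8}, {"claw": 0.06, "dx": -0.0023, "dy": -0.0143, "dz": 0.0024, "wx": 0, "wy": 0, "wz": 9.8}, {"claw": 0.06, "dx": -0.0047, "dy": -0.0137, "dz": 0.0024, "wx": 0, "wy": 0, "wz": 9.8}, {"claw": 0.06, "dx": -0.007, "dy": -0.0127, "dz": 0.0024, "wx": 0, "wy": 0, "wz": 9.8}, {"claw": 0.06, "dx": -0.0091, "dy": -0.0114, "dz": 0.0024, "wx": 0, "wy": 0, "wz": 9.8}, {"claw": 0.06, "dx": -0.0081, "dy": -0.0083, "dz": 0.0024, "wx": 0, "wy": 0, "wz": 9.7}, {"claw": 0.06, "dx": 0, "dy": 0, "dz": 0.04, "wx": 0, "wy": 0, "wz": 0}, {"claw": 0.06, "dx": 0, "dy": 0, "dz": 0.04, "wx": 0, "wy": 0, "wz": 0}, {"claw": 0.06, "dx": 0, "dy": 0, "dz": 0, "wx": 0, "wy": 0, "wz": 0}, {"claw": 0.06, "dx": 0, "dy": 0, "dz": 0, "wx": 0, "wy": 0, "wz": 0}]'

```text
t: 21.75
eef_pos: [0.5515, -0.3009, 0.1108]
tool_rot: [-0.0, -0.605, 0.796, -0.0]
contact_force: [0.6, 0.3, 0.5]
gripper_width: 0.702
grasp_force: 0.0
```

```bash
python3 - <<'E'
from h import *
p,d,W,o=look("w9"); print(get_obs()["t"],np.round(get_obs()["q"],2),o["eef_pos"],yaw(o))
p,d,W,T,o=toolpts("w9")
m=(d>.05)&(W[...,2]>.032)&(W[...,2]<.06)&(np.hypot(W[...,0]-.55,W[...,1]+.3)<.045); print("bar tool",cv2.minAreaRect(T[m][:,:2].astype(np.float32)),np.median(T[m][:,2]),m.sum())
m=(d>.05)&(W[...,2]>.004)&(W[...,2]<.02)&(np.hypot(W[...,0]-.55,W[...,1]+.3)<.06); print("plate tool",cv2.minAreaRect(T[m][:,:2].astype(np.float32)),m.sum())
E
```

```text
21.8 [-0.35  1.01  1.25  1.84 -1.06  1.16 -2.13] [ 0.55146343 -0.30085487  0.11076622] -105.56639254559553
bar tool ((-0.3623943328857422, 1.1368451118469238), (47.76451110839844, 11.828322410583496), 0.2833380401134491) 67.53243112444656 2467
plate tool ((0.35602569580078125, 1.0497856140136719), (50.08720779418945, 83.46155548095703), 89.93041229248047) 10760
```

Call:
drive_tool --increments '[{"claw": 0.06, "dx": -0.0012, "dy": 0.0023, "dz": 0.025, "wx": 0, "wy": 0, "wz": 0}, {"claw": 0.06, "dx": 0, "dy": 0, "dz": 0.03, "wx": 0, "wy": 0, "wz": 0}, {"claw": 0.06, "dx": 0, "dy": 0, "dz": 0.014, "wx": 0, "wy": 0, "wz": 0}, {"claw": 0.06, "dx": 0, "dy": 0, "dz": 0, "wx": 0, "wy": 0, "wz": 0}, {"claw": 0.03, "dx": 0, "dy": 0, "dz": 0, "wx": 0, "wy": 0, "wz": 0}, {"claw": 0.005, "dx": 0, "dy": 0, "dz": 0, "wx": 0, "wy": 0, "wz": 0}, {"claw": 0.005, "dx": 0, "dy": 0, "dz": 0, "wx": 0, "wy": 0, "wz": 0}, {"claw": 0.005, "dx": 0, "dy": 0, "dz": 0, "wx": 0, "wy": 0, "wz": 0}, {"claw": 0.005, "dx": 0, "dy": 0, "dz": 0, "wx": 0, "wy": 0, "wz": 0}]'

```text
t: 22.92
eef_pos: [0.5498, -0.299, 0.042]
tool_rot: [0.0, -0.605, 0.796, -0.001]
contact_force: [-0.3, 1.0, 6.4]
gripper_width: 0.135
grasp_force: 41.4
```

```bash
python3 - <<'E'
from h import *
o=get_obs(); s=np.r_[o["eef_pos"],yaw(o)]; print(o["t"],s, o["contact_force"],o["gripper_width"]*85.4,o["grasp_force"])
rows([(s[0],s[1],.15,s[3]),(.361,-.447,.18,21.65)],start=s,ang=10)
E
```

```text
22.925 [ 5.49781047e-01 -2.99004492e-01  4.19501250e-02 -1.05558671e+02] [-0.29797381  1.01141675  6.39110927] 11.519968669500733 41.40166461467743
0.0 0.0 -0.036 -0.0
0.0 0.0 -0.036 -0.0
0.0 0.0 -0.036 -0.0
-- [   0.5498   -0.299     0.15   -105.5587]
0.0149 0.0109 -0.0023 -9.79
0.0128 0.0133 -0.0023 -9.78
0.0103 0.0153 -0.0023 -9.79
0.0076 0.0168 -0.0023 -9.78
0.0046 0.0179 -0.0023 -9.79
0.0015 0.0184 -0.0023 -9.78
-0.0016 0.0184 -0.0023 -9.79
-0.0047 0.0178 -0.0023 -9.78
-0.0077 0.0168 -0.0023 -9.79
-0.0104 0.0152 -0.0023 -9.78
-0.0129 0.0132 -0.0023 -9.79
-0.0149 0.0108 -0.0024 -9.78
-0.0166 0.0082 -0.0023 -9.79
-- [ 0.361  -0.447   0.18   21.6513]
```

Call:
drive_tool --increments '[{"claw": 0.005, "dx": 0, "dy": 0, "dz": -0.036, "wx": 0, "wy": 0, "wz": 0}, {"claw": 0.005, "dx": 0, "dy": 0, "dz": -0.036, "wx": 0, "wy": 0, "wz": 0}, {"claw": 0.005, "dx": 0, "dy": 0, "dz": -0.036, "wx": 0, "wy": 0, "wz": 0}, {"claw": 0.005, "dx": 0.0149, "dy": 0.0109, "dz": -0.0023, "wx": 0, "wy": 0, "wz": -9.8}, {"claw": 0.005, "dx": 0.0128, "dy": 0.0133, "dz": -0.0023, "wx": 0, "wy": 0, "wz": -9.8}, {"claw": 0.005, "dx": 0.0103, "dy": 0.0153, "dz": -0.0023, "wx": 0, "wy": 0, "wz": -9.8}, {"claw": 0.005, "dx": 0.0076, "dy": 0.0168, "dz": -0.0023, "wx": 0, "wy": 0, "wz": -9.8}, {"claw": 0.005, "dx": 0.0046, "dy": 0.0179, "dz": -0.0023, "wx": 0, "wy": 0, "wz": -9.8}, {"claw": 0.005, "dx": 0.0015, "dy": 0.0184, "dz": -0.0023, "wx": 0, "wy": 0, "wz": -9.8}, {"claw": 0.005, "dx": -0.0016, "dy": 0.0184, "dz": -0.0023, "wx": 0, "wy": 0, "wz": -9.8}, {"claw": 0.005, "dx": -0.0047, "dy": 0.0178, "dz": -0.0023, "wx": 0, "wy": 0, "wz": -9.8}, {"claw": 0.005, "dx": -0.0077, "dy": 0.0168, "dz": -0.0023, "wx": 0, "wy": 0, "wz": -9.8}, {"claw": 0.005, "dx": -0.0104, "dy": 0.0152, "dz": -0.0023, "wx": 0, "wy": 0, "wz": -9.8}, {"claw": 0.005, "dx": -0.0129, "dy": 0.0132, "dz": -0.0023, "wx": 0, "wy": 0, "wz": -9.8}, {"claw": 0.005, "dx": -0.0149, "dy": 0.0108, "dz": -0.0023, "wx": 0, "wy": 0, "wz": -9.8}, {"claw": 0.005, "dx": -0.0166, "dy": 0.0082, "dz": -0.0023, "wx": 0, "wy": 0, "wz": -9.7}, {"claw": 0.005, "dx": 0, "dy": 0, "dz": 0.034, "wx": 0, "wy": 0, "wz": 0}, {"claw": 0.005, "dx": 0, "dy": 0, "dz": 0, "wx": 0, "wy": 0, "wz": 0}, {"claw": 0.005, "dx": 0, "dy": 0, "dz": 0, "wx": 0, "wy": 0, "wz": 0}]'

```text
t: 25.3
eef_pos: [0.3608, -0.4471, 0.1454]
tool_rot: [0.0, 0.982, 0.188, -0.0]
contact_force: [-0.1, -0.4, -0.9]
gripper_width: 0.133
grasp_force: 40.3
```

```bash
python3 - <<'E'
from h import *
look("w10"); p,d,W,T,o=toolpts("w10"); print(get_obs()["t"],o["eef_pos"],yaw(o))
basey("w10",.083,.1,(.441,-.413),[(40,55),(55,65),(65,80),(80,95),(95,115)])
m=(d>.05)&(abs(T[...,1])<34)&(abs(T[...,0])<50)&(T[...,2]>26)&(T[...,2]<34)
n,l,st,ce=cv2.connectedComponentsWithStats(m.astype(np.uint8))
X=T[m]; print("plate z",np.median(X[:,2]),"x",np.percentile(X[:,0],[.3,99.7]))
for a,b in [(-45,-30),(-30,-15),(-15,0),(0,15),(15,25),(25,35),(35,39)]:
    s=X[(X[:,0]>a)&(X[:,0]<b)]
    if len(s)>9: print(a,b,len(s),np.percentile(s[:,1],[.5,99.5]))
s=X[(abs(X[:,1]+1.4)>15)]; print("front x",np.percentile(s[:,0],[99,99.8]),s[:,0].max(), "front mid", X[abs(X[:,1]+1.4)<8][:,0].max())
m=(d>.05)&(abs(T[...,1])<10)&(abs(T[...,0])<35)&(abs(T[...,2]+2)<3); print("bar",cv2.minAreaRect(T[m][:,:2].astype(np.float32)),m.sum())
cv2.imwrite("pics/w10c.png",cv2.convertScaleAbs(p,alpha=1.3)[:,:,::-1])
E
```

```text
25.35 [ 0.36078802 -0.44707949  0.14544093] 21.72398378610877
base z 56.64032986409569 xmin [ 47.8  48.1 114.6] rows 0 182 W z 0.08877449327060635
 x 40 55 y [-26.4  23.2] mid -1.58
 x 55 65 y [-26.4  23.3] mid -1.56
 x 65 80 y [-26.3  23.1] mid -1.62
 x 80 95 y [-26.5  23.4] mid -1.56
 x 95 115 y [-26.6  23.4] mid -1.56
plate z 30.442020280622188 x [-8.87089437 45.72704051]
-15 0 289 [-26.46209447  23.46288185]
0 15 2528 [-26.18393459  23.24177369]
15 25 2409 [-26.10359721  23.23029867]
25 35 3493 [-26.07074714  23.07231403]
35 39 1446 [-26.01986897  23.06108839]
front x [42.98874397 43.18827785] 44.53952141501988 front mid 46.05517998830898
bar ((3.4849796295166016, -1.7756195068359375), (47.83579635620117, 19.714025497436523), 11.161185264587402) 4894
```

View pics/w10c.png

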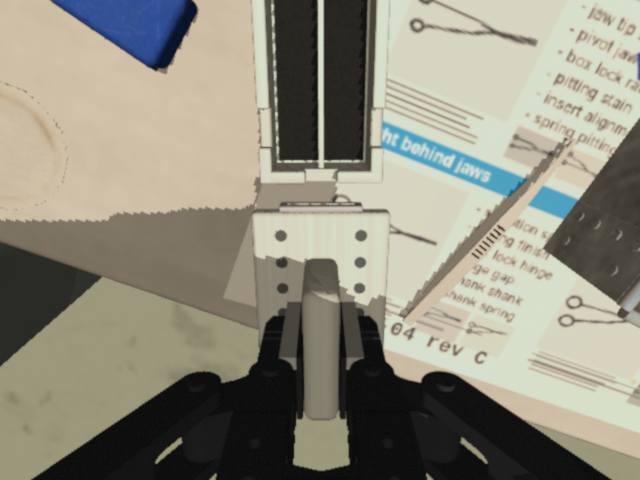

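Call:
drive_tool --increments '[{"claw": 0.005, "dx": 0.025, "dy": 0, "dz": 0, "wx": 0, "wy": 0, "wz": 0}, {"claw": 0.005, "dx": 0.04, "dy": 0, "dz": 0, "wx": 0, "wy": 0, "wz": 0}, {"claw": 0.005, "dx": 0.0198, "dy": 0, "dz": 0, "wx": 0, "wy": 0, "wz": 0}, {"claw": 0.005, "dx": 0, "dy": 0, "dz": 0.004, "wx": 0, "wy": 0, "wz": 0}, {"claw": 0.005, "dx": 0, "dy": 0, "dz": 0.004, "wx": 0, "wy": 0, "wz": 0}, {"claw": 0.005, "dx": 0, "dy": 0, "dz": 0.002, "wx": 0, "wy": 0, "wz": 0}, {"claw": 0.005, "dx": 0, "dy": 0, "dz": 0, "wx": 0, "wy": 0, "wz": 0}, {"claw": 0.005, "dx": 0, "dy": 0, "dz": 0, "wx": 0, "wy": 0, "wz": 0}, {"claw": 0.005, "dx": 0, "dy": 0, "dz": 0, "wx": 0, "wy": 0, "wz": 0}]'

```text
t: 26.48
eef_pos: [0.4394, -0.4158, 0.1351]
tool_rot: [0.0, 0.982, 0.188, 0.0]
contact_force: [-0.3, -0.6, -1.5]
gripper_width: 0.134
grasp_force: 40.4
```

```bash
python3 -c "
from h import *
err('w10',(84.8,-.1))"
```

```text
t 26.475 z 135.1 yaw 21.72 todo mm [ 0.15 -0.12] F [-0.3 -0.6 -1.5] M [ 0.01 -0.01  0.04] grip 0.134
```

Good; descend.

Call:
drive_tool --increments '[{"claw": 0.005, "dx": 0, "dy": 0, "dz": 0.002, "wx": 0, "wy": 0, "wz": 0}, {"claw": 0.005, "dx": 0, "dy": 0, "dz": 0.002, "wx": 0, "wy": 0, "wz": 0}, {"claw": 0.005, "dx": 0, "dy": 0, "dz": 0.0015, "wx": 0, "wy": 0, "wz": 0}, {"claw": 0.005, "dx": 0, "dy": 0, "dz": 0, "wx": 0, "wy": 0, "wz": 0}]'

```text
t: 26.98
eef_pos: [0.4395, -0.4155, 0.1293]
tool_rot: [-0.0, 0.982, 0.189, -0.0]
contact_force: [1.4, -0.2, -0.4]
gripper_width: 0.133
grasp_force: 40.4
```

```bash
python3 -c "
from h import *
err('w10',(84.8,-.1))"
```

```text
t 26.975 z 129.3 yaw 21.73 todo mm [0.03 0.11] F [ 1.4 -0.2 -0.4] M [-0.08 -0.03 -0.03] grip 0.133
```

Call:
drive_tool --increments '[{"claw": 0.005, "dx": 0, "dy": 0, "dz": 0.001, "wx": 0, "wy": 0, "wz": 0}, {"claw": 0.005, "dx": 0, "dy": 0, "dz": 0.001, "wx": 0, "wy": 0, "wz": 0}, {"claw": 0.005, "dx": 0, "dy": 0, "dz": 0.001, "wx": 0, "wy": 0, "wz": 0}, {"claw": 0.005, "dx": 0, "dy": 0, "dz": 0, "wx": 0, "wy": 0, "wz": 0}]'

```text
t: 27.48
eef_pos: [0.4395, -0.4156, 0.1265]
tool_rot: [0.0, 0.982, 0.188, -0.0]
contact_force: [0.6, -0.1, -0.6]
gripper_width: 0.132
grasp_force: 40.6
```

Call:
drive_tool --increments '[{"claw": 0.005, "dx": 0, "dy": 0, "dz": 0.001, "wx": 0, "wy": 0, "wz": 0}, {"claw": 0.005, "dx": 0, "dy": 0, "dz": 0.0005, "wx": 0, "wy": 0, "wz": 0}, {"claw": 0.005, "dx": 0, "dy": 0, "dz": 0, "wx": 0, "wy": 0, "wz": 0}]'

```text
t: 27.85
eef_pos: [0.4396, -0.4158, 0.1264]
tool_rot: [-0.0, 0.982, 0.188, 0.001]
contact_force: [-2.7, 4.3, 11.7]
gripper_width: 0.129
grasp_force: 42.5
```

Seated; release and rise.

Call:
drive_tool --increments '[{"claw": 0.02, "dx": 0, "dy": 0, "dz": -0.001, "wx": 0, "wy": 0, "wz": 0}, {"claw": 0.035, "dx": 0, "dy": 0, "dz": 0, "wx": 0, "wy": 0, "wz": 0}, {"claw": 0.035, "dx": 0, "dy": 0, "dz": 0, "wx": 0, "wy": 0, "wz": 0}, {"claw": 0.035, "dx": 0, "dy": 0, "dz": -0.01, "wx": 0, "wy": 0, "wz": 0}, {"claw": 0.05, "dx": 0, "dy": 0, "dz": -0.03, "wx": 0, "wy": 0, "wz": 0}, {"claw": 0.05, "dx": 0, "dy": 0, "dz": -0.05, "wx": 0, "wy": 0, "wz": 0}, {"claw": 0.05, "dx": -0.02, "dy": 0, "dz": -0.04, "wx": 0, "wy": 0, "wz": 0}, {"claw": 0.05, "dx": -0.01, "dy": 0, "dz": 0, "wx": 0, "wy": 0, "wz": 0}, {"claw": 0.05, "dx": 0, "dy": 0, "dz": 0, "wx": 0, "wy": 0, "wz": 0}]'

```text
t: 28.98
eef_pos: [0.4108, -0.4268, 0.256]
tool_rot: [-0.0, 0.982, 0.188, 0.0]
contact_force: [0.4, -0.5, -0.5]
gripper_width: 0.585
grasp_force: 0.0
```

```bash
python3 - <<'E'
from h import *
p,d,W,o=look("w11"); print(get_obs()["t"],get_obs()["contact_force"],o["eef_pos"],yaw(o))
m=(np.hypot(W[...,0]-.4415,W[...,1]+.4135)<.05)&(W[...,2]>.09)&(W[...,2]<.102)
X=W[m]*1000; A=np.c_[X[:,:2]-[441,-413],np.ones(len(X))]; print("plane",np.linalg.lstsq(A,X[:,2],rcond=None)[0],"want 96.5; ",len(X))
print(rect(W,(.441,-.413),.09,.105),"bar z",np.percentile(W[np.hypot(W[...,0]-.441,W[...,1]+.413)<.02][:,2],90))
q,e=read_camera("scene"); cv2.imwrite("pics/s1.png",cv2.resize(q[170:320,280:480],None,fx=4,fy=4,interpolation=cv2.INTER_CUBIC)[:,:,::-1])
E
```

```text
29.025 [ 0.57305644  0.29490965 -0.56028562] [ 0.41084239 -0.42677656  0.25601182] 21.64921415665993
plane [-1.74302499e-03  3.35858881e-04  9.59919015e+01] want 96.5;  7997
[ 442.8 -412.6   82.8   50.1   21.6   96.  8010. ] bar z 0.1283733713021179
```

View pics/s1.png

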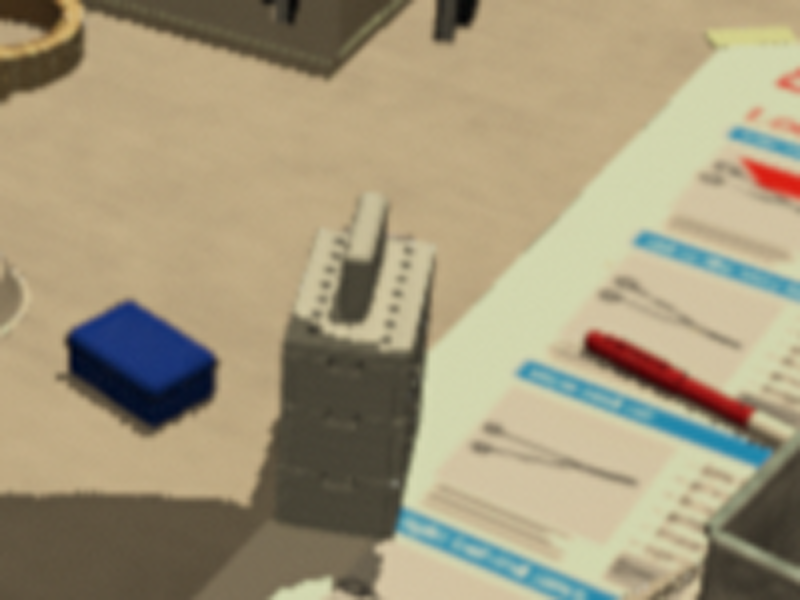

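The scene crop shows the stack at (355,400), flush at every seam. The lid is level and at seated height (96.0 measured, 96.5 expected), and the blue box and red pen have not moved.

```bash
python3 -c "
from station import *
print(hand_in())"
```

```text
the job is handed in; nothing more can be done
None
```

The container is stacked on its base in the order asked (plain tray, divided tray, lid). Each rim measured level and at its seated height, all card holders are on the same side, and the job was handed in at about 29 s.

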